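Line up extension rods in a V-groove fixture with a click-stop dial

TASK

Click the dial of the V-groove fixture clockwise to position 5 (five clicks on from the long zero mark), lay every grey steel rod that is out on the worktop in a groove of its own, and push each one along its groove up against the stop bar, gently enough that the dial stays on 5. Then click the dial back to position 0 so that the bar stands clear, with all the rods left lined up where the bar set them. Do not move the engineer's square, the plug gauge or the setting ring.

Things in the scene. Friction and masses are not known exactly. Their poses are not given: they have to be found in the camera images.
- fixture: fixture fixed on the worktop: steel base 12 mm thick with three parallel V-grooves, a stop bar across their far end, and a dial on a grey gearbox to their right. Origin on the worktop; x along the grooves towards the stop bar, y to the left, z up. Base: x -100 to +130 mm, y -185 to +115 mm. Grooves at y = +75, +10, -55 mm
- groove_1 (a point): left groove: where the centre of a rod lies when seated in this groove against the stop bar with the dial on 5; 37 mm above the worktop; axes as the fixture's. Each groove is cut in two supports, at fixture x -80 to -58 and +12 to +46 mm; between them and before the first there is only the base (25 mm under a seated rod's axis), with room for fingers
- groove_2 (a point): middle groove: where the centre of a rod lies when seated in this groove against the stop bar with the dial on 5; 37 mm above the worktop; axes as the fixture's. The 90-degree groove is 24 mm wide and ends 2 mm under a seated rod's axis; gentle slopes lead into it from ridges 42 mm above the worktop midway between grooves
- groove_3 (a point): right groove: where the centre of a rod lies when seated in this groove against the stop bar with the dial on 5; 37 mm above the worktop; axes as the fixture's. The flanks are ground and oiled: a rod slides along its groove with a push of 2 to 5 N
- bar_face (a point): middle of the near face of the stop bar (aluminium, 196 mm across the grooves, 28 to 47 mm above the worktop), which the rods' far ends touch. The dial moves it 6 mm towards the rods per click: face at fixture x = +90 mm on position 0, +60 mm on 5. Pushed with more than about 20 N it makes the dial click back
- dial (a joint): dial angle in rad, growing clockwise seen from above; detents every 0.5236 rad (30 degrees), positions 0 to 6; starts on 0 or 1. A click takes about 0.25 N m; past half-way it snaps on by itself; released, it settles on the nearest position
- dial_grip (a point): on the dial's axis, 64 mm above the worktop: black bar grip 52 mm long, 14 thick, 46 to 76 mm above the worktop, on a 56 mm disc. The white line is on its pointing half (-x of this point's own axes). On position 0 (long mark) it points along fixture -x; positions 1 to 6 follow clockwise by 30 degrees over the left side to +x
- rod_1_mid (a point): plain grey steel rod (bore-gauge extension rod), a cylinder 144 mm long and 20 mm in diameter, about 0.33 kg; starts lying on the worktop on the robot's left; point = the rod's centre; its y axis runs along the rod; both ends are alike. Absent in some runs
- rod_2_mid (a point): plain grey steel rod (bore-gauge extension rod), a cylinder 144 mm long and 20 mm in diameter, about 0.33 kg; starts lying on the worktop on the robot's left; point = the rod's centre; its y axis runs along the rod; both ends are alike. Absent in some runs
- rod_3_mid (a point): plain grey steel rod (bore-gauge extension rod), a cylinder 144 mm long and 20 mm in diameter, about 0.33 kg; starts lying on the worktop on the robot's left; point = the rod's centre; its y axis runs along the rod; both ends are alike. Absent in some runs
- rod_1: the body of rod 1, for its speed; origin on its surface, 10 mm off the axis half-way along
- rod_2: the body of rod 2, for its speed; origin on its surface, 10 mm off the axis half-way along
- rod_3: the body of rod 3, for its speed; origin on its surface, 10 mm off the axis half-way along
- square_mid (a point): steel engineer's square, 78 x 98 x 15 mm, lying flat beyond the rods; a bystander; point on its stock
- plug_mid (a point): double-ended plug gauge, hexagon handle, 92 mm long, lying at the robot's right; a bystander; point = its middle
- ring_mid (a point): setting ring, 52 mm wide and 12 mm high, lying at the far right; a bystander; point = its centre

How it is judged:
On the way, in this order (a step that is already met when the one before it is completed fails the run):
1. the dial has been clicked to position 5 (value of joint dial between 2.498 and 2.738 rad), for 0.3 s.
2. every rod lies in a groove against the stop bar, with the dial still on 5 (all of step 1 and ((x of rod_1_mid in the frame of groove_1 between -0.003 and 0.003 m and y of rod_1_mid in the frame of groove_1 between -0.003 and 0.003 m and z of rod_1_mid in the frame of groove_1 between -0.003 and 0.003 m and angle between the y axis of rod_1_mid and the x axis of fixture, either way round below 0.05 rad) or (x of rod_1_mid in the frame of groove_2 between -0.003 and 0.003 m and y of rod_1_mid in the frame of groove_2 between -0.003 and 0.003 m and z of rod_1_mid in the frame of groove_2 between -0.003 and 0.003 m and angle between the y axis of rod_1_mid and the x axis of fixture, either way round below 0.05 rad) or (x of rod_1_mid in the frame of groove_3 between -0.003 and 0.003 m and y of rod_1_mid in the frame of groove_3 between -0.003 and 0.003 m and z of rod_1_mid in the frame of groove_3 between -0.003 and 0.003 m and angle between the y axis of rod_1_mid and the x axis of fixture, either way round below 0.05 rad)) and ((x of rod_2_mid in the frame of groove_1 between -0.003 and 0.003 m and y of rod_2_mid in the frame of groove_1 between -0.003 and 0.003 m and z of rod_2_mid in the frame of groove_1 between -0.003 and 0.003 m and angle between the y axis of rod_2_mid and the x axis of fixture, either way round below 0.05 rad) or (x of rod_2_mid in the frame of groove_2 between -0.003 and 0.003 m and y of rod_2_mid in the frame of groove_2 between -0.003 and 0.003 m and z of rod_2_mid in the frame of groove_2 between -0.003 and 0.003 m and angle between the y axis of rod_2_mid and the x axis of fixture, either way round below 0.05 rad) or (x of rod_2_mid in the frame of groove_3 between -0.003 and 0.003 m and y of rod_2_mid in the frame of groove_3 between -0.003 and 0.003 m and z of rod_2_mid in the frame of groove_3 between -0.003 and 0.003 m and angle between the y axis of rod_2_mid and the x axis of fixture, either way round below 0.05 rad)) and ((x of rod_3_mid in the frame of groove_1 between -0.003 and 0.003 m and y of rod_3_mid in the frame of groove_1 between -0.003 and 0.003 m and z of rod_3_mid in the frame of groove_1 between -0.003 and 0.003 m and angle between the y axis of rod_3_mid and the x axis of fixture, either way round below 0.05 rad) or (x of rod_3_mid in the frame of groove_2 between -0.003 and 0.003 m and y of rod_3_mid in the frame of groove_2 between -0.003 and 0.003 m and z of rod_3_mid in the frame of groove_2 between -0.003 and 0.003 m and angle between the y axis of rod_3_mid and the x axis of fixture, either way round below 0.05 rad) or (x of rod_3_mid in the frame of groove_3 between -0.003 and 0.003 m and y of rod_3_mid in the frame of groove_3 between -0.003 and 0.003 m and z of rod_3_mid in the frame of groove_3 between -0.003 and 0.003 m and angle between the y axis of rod_3_mid and the x axis of fixture, either way round below 0.05 rad))), for 0.3 s.
3. the dial is back on position 0 (value of joint dial below 0.12 rad), for 0.3 s.
At the end, for the whole second after the job is handed in: every rod that is present lies at rest in a groove, its centre within 3 mm (along, across and up) of that groove's point and its axis within 0.05 rad of the groove's, and the dial reads 0 (within 0.12 rad) (((x of rod_1_mid in the frame of groove_1 between -0.003 and 0.003 m and y of rod_1_mid in the frame of groove_1 between -0.003 and 0.003 m and z of rod_1_mid in the frame of groove_1 between -0.003 and 0.003 m and angle between the y axis of rod_1_mid and the x axis of fixture, either way round below 0.05 rad) or (x of rod_1_mid in the frame of groove_2 between -0.003 and 0.003 m and y of rod_1_mid in the frame of groove_2 between -0.003 and 0.003 m and z of rod_1_mid in the frame of groove_2 between -0.003 and 0.003 m and angle between the y axis of rod_1_mid and the x axis of fixture, either way round below 0.05 rad) or (x of rod_1_mid in the frame of groove_3 between -0.003 and 0.003 m and y of rod_1_mid in the frame of groove_3 between -0.003 and 0.003 m and z of rod_1_mid in the frame of groove_3 between -0.003 and 0.003 m and angle between the y axis of rod_1_mid and the x axis of fixture, either way round below 0.05 rad)) and ((x of rod_2_mid in the frame of groove_1 between -0.003 and 0.003 m and y of rod_2_mid in the frame of groove_1 between -0.003 and 0.003 m and z of rod_2_mid in the frame of groove_1 between -0.003 and 0.003 m and angle between the y axis of rod_2_mid and the x axis of fixture, either way round below 0.05 rad) or (x of rod_2_mid in the frame of groove_2 between -0.003 and 0.003 m and y of rod_2_mid in the frame of groove_2 between -0.003 and 0.003 m and z of rod_2_mid in the frame of groove_2 between -0.003 and 0.003 m and angle between the y axis of rod_2_mid and the x axis of fixture, either way round below 0.05 rad) or (x of rod_2_mid in the frame of groove_3 between -0.003 and 0.003 m and y of rod_2_mid in the frame of groove_3 between -0.003 and 0.003 m and z of rod_2_mid in the frame of groove_3 between -0.003 and 0.003 m and angle between the y axis of rod_2_mid and the x axis of fixture, either way round below 0.05 rad)) and ((x of rod_3_mid in the frame of groove_1 between -0.003 and 0.003 m and y of rod_3_mid in the frame of groove_1 between -0.003 and 0.003 m and z of rod_3_mid in the frame of groove_1 between -0.003 and 0.003 m and angle between the y axis of rod_3_mid and the x axis of fixture, either way round below 0.05 rad) or (x of rod_3_mid in the frame of groove_2 between -0.003 and 0.003 m and y of rod_3_mid in the frame of groove_2 between -0.003 and 0.003 m and z of rod_3_mid in the frame of groove_2 between -0.003 and 0.003 m and angle between the y axis of rod_3_mid and the x axis of fixture, either way round below 0.05 rad) or (x of rod_3_mid in the frame of groove_3 between -0.003 and 0.003 m and y of rod_3_mid in the frame of groove_3 between -0.003 and 0.003 m and z of rod_3_mid in the frame of groove_3 between -0.003 and 0.003 m and angle between the y axis of rod_3_mid and the x axis of fixture, either way round below 0.05 rad)) and linear speed of each of rod_1, rod_2, rod_3 below 0.02 m/s and value of joint dial below 0.12 rad); the robot touches nothing.
It fails at once if the engineer's square was moved by more than 30 mm (distance of square_mid from where it was at the start of the episode above 0.03 m).
It fails at once if the plug gauge was moved by more than 30 mm (distance of plug_mid from where it was at the start of the episode above 0.03 m).
It fails at once if the setting ring was moved by more than 30 mm (distance of ring_mid from where it was at the start of the episode above 0.03 m).
Of rod_1, rod_2, rod_3 only 2 to 3 are there at a start; the rules pass over those that are not, and their reading is None.
At some moment in a run one of rod_1, rod_2, rod_3 may be knocked a few centimetres aside while the robot is not near it.
Once in a run the grip may slacken for a moment while it holds something.
It also fails if it takes over 210 s, if anything falls off the work surface, if the arm or the gripper's body presses on something with over 40 N, if the wrist force passes 120 N, or if a joint passes its speed limit or range.

ROBOT

A 6-joint arm with a two-finger parallel gripper is mounted at the origin on a cart in front of the work surface, level with it; the furniture and walls round the work are solid. World frame = base frame: x ahead of the robot, y to its left, z up, the work surface at z = 0. Lengths are in m, angles in rad, forces in N, time in s.
With the tool pointing down it reaches from about 0.35 to 0.85 m from the base axis. Payload 8.1 kg.
Tool frame: the origin (TCP) lies on the mounting face of the last link; the fingertips stand 186 mm ahead of it and the grasp point (between the pads) lies 167 mm ahead of it (grip_point_offset is the distance from the TCP to the grasp point, in m); z points along the fingers, y is the direction in which the jaws open and shut (so a half turn about z gives the same grasp; the last joint's range is limited). The gripper opens to 93 mm and grips with 3 to 60 N. Pads are 15 mm wide; open, the fingers measure 128 mm over their backs; the gripper's body (75 mm by 188 mm) begins 65 mm behind the grasp point.
Start: joints at [1.22, 0.13, 1.488, -0, 1.523, -0.085], TCP at [0.158, 0.579, 0.405] pointing down, gripper open.
Joint ranges: [-2.96, 2.96], [-0.89, 2.26], [0.02, 2.5], [-1.34, 4.48], [0, 2.73], [-2.66, 2.66]. Speed limits (rad/s): [2.39, 2.39, 2.79, 3.14, 3.14, 3.14].

INTERFACE

Orientations are given as a rotation vector (axis times angle).
In Python, from plant import read_state, read_camera, close_job, grip_point_offset gives the robot as it stands.
- The arm moves only by the shell command python3 -m creep 'ROWS' [OPENING] [FORCE]. ROWS is JSON, a list of rows, each a list of 2 entries, a list of its own where there are three numbers: the shift along the tool's x, y, z in cm, then the turn, a rotation vector about the tool's x, y, z in degrees. In form: [[[tx, ty, tz], [rx, ry, rz]], ...]. A call has 1 to 12 rows; each row shifts and turns the commanded pose from where the row before left it, along the tool's axes as they then stand; what a row does not reach is not made up. A row lasts 1/12 s, in which the tool goes at most 41.7 mm and 7.16 degrees, less where a joint would pass 70% of its speed; a pose out of reach is approached as far as the arm can. A call is refused whole if a number of a shift passes 4.17 or a number of a turn 7.16, either way. A call with a gripper value outside its range is refused whole. OPENING is the opening in per cent of the stroke, from 0 (shut) to 100 (fully open), set as the call begins (- or left out, the last holds). The fingers move at their own pace and stop on an object; FORCE is the grip in N (left out, the last holds). Time passes only in rows, so rows that do not move let the fingers close. It gives the time, the measured TCP pose, the force and the opening at its end, in the units of the state.
- read_state(): the state, without advancing time (a new reading comes with each control period).
- read_camera(name): name is "scene" or "top" or "wrist"; returns a dict with "img" (400x640x3 uint8, red, green, blue), "K" (3x3 intrinsics, pixels), "T" (4x4, takes a point from camera to world coordinates). Camera axes: x right, y down, z forward; pixel columns grow to the right and rows downward; lengths in m; the calibration is good to about 2 mm. The wrist camera is an equidistant fisheye: a pixel r from the principal point sees the ray r / f radians off the axis. A picture is of the moment at which its call begins. There is no depth.
- close_job(): hands the job in, once; it reports no verdict.
The state is a dict: "t": time; "q": joint angles; "dq": joint speeds; "joint_torque": joint torques, N m; "tool_pos": TCP position; "orientation": TCP orientation; "force": force on the tool from outside, world axes, zero at the start; "wrist_torque": the same for the moment, N m; "opening": finger opening in m.
Only numpy, scipy, OpenCV 4.12 (cv2) and the standard library are available. Lean on these libraries where they do the work, as an engineer would, in place of code of your own. Each camera call takes 0.05 s, during which the arm holds its last target.

## Working session

There is one attempt and no reset: what is moved stays moved. The work goes in short steps, Python scripts to look and compute and a shell command to move; the robot and the scene stay as the last step left them, time stands still between calls to the robot, and variables do not carry over. Pictures are saved under pics/ and viewed, and the job is handed in when it is done.

```bash
ls; mkdir -p pics
cat > h.py <<'E'
import numpy as np, cv2
from plant import read_state, read_camera, close_job, grip_point_offset
def shot(name,fn):
    c=read_camera(name); cv2.imwrite('pics/'+fn,c['img'][:,:,::-1]); np.savez('pics/'+fn[:-4]+'.npz',**c); return c
E
python3 - <<'E'
from h import *
s=read_state(); print({k:np.round(v,3) for k,v in s.items()}, grip_point_offset)
for n in ['scene','top','wrist']:
    c=shot(n,n+'0.png'); print(n,np.round(c['K'],1).tolist(),np.round(c['T'],3).tolist())
E
```

```text
pics
{'t': np.float64(0.0), 'q': array([ 1.22 ,  0.131,  1.489, -0.   ,  1.523, -0.085]), 'dq': array([-0.001, -0.   ,  0.001, -0.   ,  0.002,  0.   ]), 'joint_torque': array([ 3.0000e-03, -5.5986e+01, -4.9176e+01,  7.7000e-02,  3.6000e-02,
       -0.0000e+00]), 'tool_pos': array([0.158, 0.579, 0.404]), 'orientation': array([-4.160e-01, -3.114e+00,  3.000e-03]), 'force': array([ 0.343, -0.625,  0.293]), 'wrist_torque': array([0.012, 0.039, 0.045]), 'opening': np.float64(0.093)} 0.1673
scene [[414.6, 0.0, 324.9], [0.0, 414.6, 198.3], [0.0, 0.0, 1.0]] [[0.795, -0.313, 0.519, -0.019], [-0.606, -0.437, 0.665, -0.665], [0.019, -0.844, -0.537, 0.679], [0.0, 0.0, 0.0, 1.0]]
top [[479.6, 0.0, 312.5], [0.0, 479.6, 192.6], [0.0, 0.0, 1.0]] [[0.023, -0.98, 0.196, 0.306], [-1.0, -0.024, -0.002, 0.091], [0.007, -0.196, -0.981, 1.514], [0.0, 0.0, 0.0, 1.0]]
wrist [[309.7, 0.0, 325.3], [0.0, 309.7, 203.8], [0.0, 0.0, 1.0]] [[0.262, 0.928, 0.266, 0.083], [0.965, -0.251, -0.074, 0.599], [-0.001, 0.276, -0.961, 0.383], [0.0, 0.0, 0.0, 1.0]]
```

View pics/scene0.png

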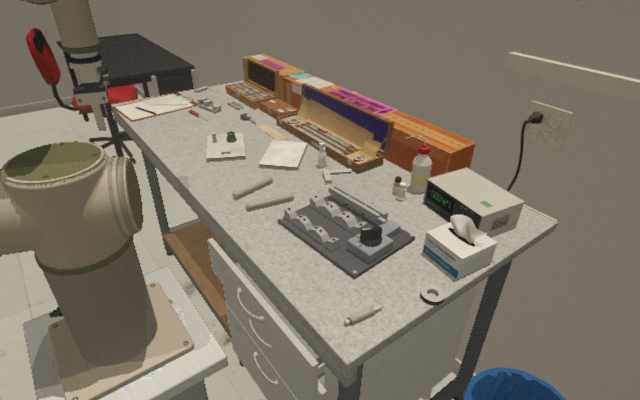

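View pics/top0.png

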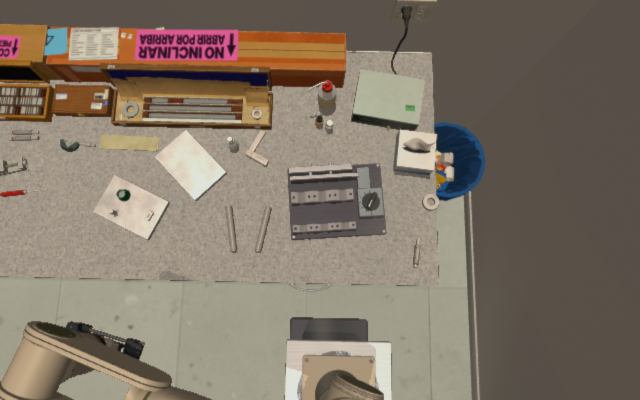

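View pics/wrist0.png

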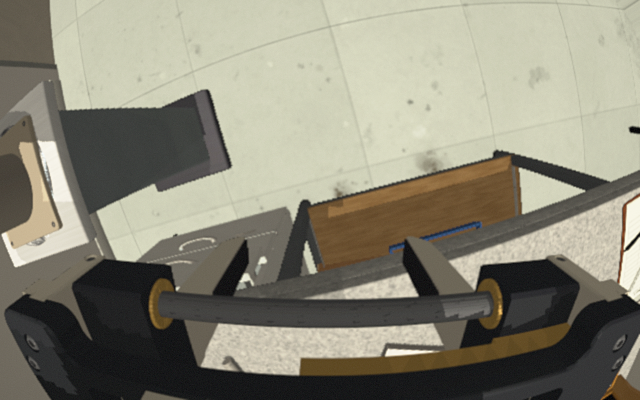

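Scene: two rods (top view at about (231,229) and (263,229)), the square at (258,148), the fixture at about (335,200), and the dial at (370,201). I'll zoom in next.

Run:
```python
import cv2
i=cv2.imread('pics/top0.png'); cv2.imwrite('pics/topz.png',cv2.resize(i[145:265,210:410],None,fx=4,fy=4,interpolation=cv2.INTER_CUBIC))
i=cv2.imread('pics/scene0.png'); cv2.imwrite('pics/scz.png',cv2.resize(i[165:285,225:425],None,fx=4,fy=4,interpolation=cv2.INTER_CUBIC))
```

```text
(no output)
```

View pics/topz.png

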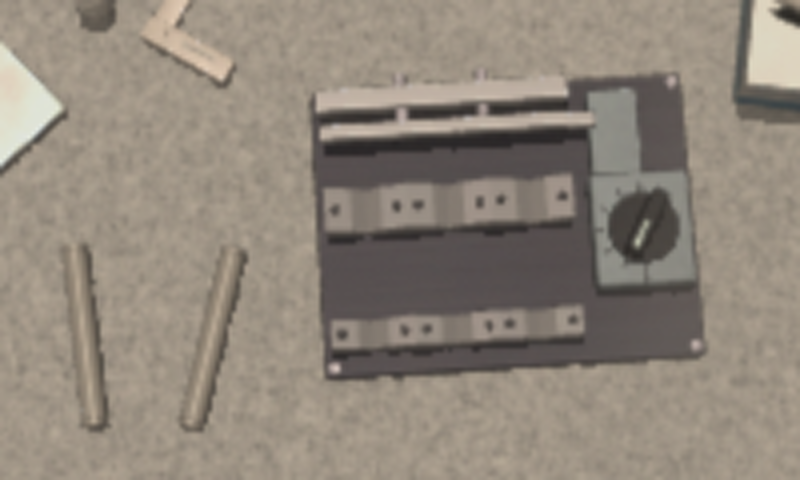

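View pics/scz.png

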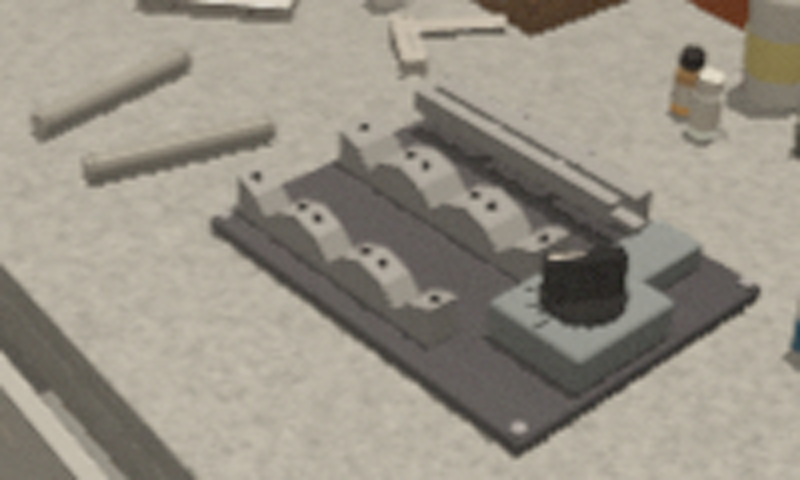

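```bash
cat >> h.py <<'E'
def ray(c,u,v):
    K,T=c['K'],c['T']; p=np.array([(u-K[0,2])/K[0,0],(v-K[1,2])/K[1,1],1.]); return T[:3,3],T[:3,:3]@p
def fray(c,u,v):
    K,T=c['K'],c['T']; d=np.array([u-K[0,2],v-K[1,2]]); r=np.hypot(*d); th=r/K[0,0]
    p=np.r_[np.sin(th)*d/max(r,1e-9),np.cos(th)]; return T[:3,3],T[:3,:3]@p
def onz(o,d,z): return o+d*(z-o[2])/d[2]
def tri(o1,d1,o2,d2):
    A=np.c_[d1,-d2]; s=np.linalg.lstsq(A,o2-o1,rcond=None)[0]; a=o1+d1*s[0]; b=o2+d2*s[1]; return (a+b)/2,np.linalg.norm(a-b)
E
python3 - <<'E'
from h import *
c=dict(np.load('pics/top0.npz')); s=dict(np.load('pics/scene0.npz'))
P=lambda u,v,z: onz(*ray(c,u/4+210-.375,v/4+145-.375),z)
S=lambda u,v,z: onz(*ray(s,u/4+225-.375,v/4+165-.375),z)
C={k:P(*uv,.012) for k,uv in dict(bl=(327,378),br=(705,352),fr=(680,74),fl=(313,90)).items()}
C2=dict(bl=S(215,222,.012),br=S(517,445,.012),fr=S(757,290,.012))
for k in C: print(k,C[k].round(4),C2.get(k))
for a,b in [('bl','br'),('br','fr'),('bl','fl')]: 
    d=C[b]-C[a]; print(a,b,np.linalg.norm(d).round(4),np.degrees(np.arctan2(d[1],d[0])).round(2))
for n,a,b in [('A',(78,245),(94,428)),('B',(235,248),(193,428))]:
    a=P(*a,.01);b=P(*b,.01);d=a-b;print(n,a.round(4),b.round(4),((a+b)/2).round(4),np.linalg.norm(d),np.degrees(np.arctan2(d[1],d[0])))
print('scene', 'A',S(37,128,.01),S(186,58,.01),'B',S(90,172,.01),S(272,130,.01))
print('dial',P(645,228,.046),'disc')
E
```

```text
bl [0.4552 0.1505 0.012 ] [0.45390764 0.14657088 0.012     ]
br [ 0.4828 -0.1458  0.012 ] [ 0.47769206 -0.1447479   0.012     ]
fr [ 0.7079 -0.1271  0.012 ] [ 0.70120284 -0.12651573  0.012     ]
fl [0.6872 0.1691 0.012 ] None
bl br 0.2976 -84.7
br fr 0.226 4.75
bl fl 0.2327 4.6
A [0.5563 0.3515 0.01  ] [0.4122 0.3308 0.01  ] [0.4843 0.3411 0.01  ] 0.14565247829425285 8.174524715232158
B [0.5569 0.2268 0.01  ] [0.414  0.2537 0.01  ] [0.4855 0.2403 0.01  ] 0.14546109396627768 -10.642426940864045
scene A [0.41160365 0.33004273 0.01      ] [0.55687047 0.35606611 0.01      ] B [0.41530057 0.25429821 0.01      ] [0.55308033 0.22528671 0.01      ]
dial [ 0.57442211 -0.094433    0.046     ] disc
```

```bash
cat >> h.py <<'E'
from scipy.spatial.transform import Rotation as Ro
def goto(x,y,z,yaw=None,n=None):
    """grip-point target, yaw of tool y axis in deg; prints tool-frame shift per row and turn"""
    s=read_state(); R=Ro.from_rotvec(s['orientation']).as_matrix()
    g=s['tool_pos']+R[:,2]*grip_point_offset
    cy=np.degrees(np.arctan2(R[1,1],R[0,1]))
    if yaw is None: yaw=cy
    dy=(yaw-cy+90)%180-90
    a=np.radians(cy+dy); Y=np.array([np.cos(a),np.sin(a),0]); Z=np.array([0,0,-1.]); X=np.cross(Y,Z)
    Rt=np.c_[X,Y,Z]; rv=np.degrees(Ro.from_matrix(R.T@Rt).as_rotvec())
    tcp=np.array([x,y,z])-Z*grip_point_offset
    d=R.T@(tcp-s['tool_pos'])*100
    n=n or max(1,int(np.ceil(np.linalg.norm(d)/3.9)),int(np.ceil(np.linalg.norm(rv)/7)))
    print('t',round(float(s['t']),2),'grip',g.round(4),'yaw',cy.round(2),'q6',np.degrees(s['q'][5]).round(1),'F',s['force'].round(1),'op',round(float(s['opening']),4))
    print('total shift cm',d.round(3),'turn',rv.round(2),'rows',n,'per row',(d/n).round(3),(rv/n).round(3))
E
python3 -c "
from h import *
goto(.574,-.094,.20,64.8)"
```

```text
t 0.15 grip [0.1575 0.5786 0.2366] yaw 74.77 q6 -4.9 F [-0.3  0.7 -0.5] op 0.0929
total shift cm [-57.858 -53.971   3.731] turn [-0.08  0.    9.97] rows 21 per row [-2.755 -2.57   0.178] [-0.004  0.     0.475]
```

```bash
python3 -m creep '[[[-2.4,-2.25,0.1],[0,0,0]],[[-2.4,-2.25,0.1],[0,0,0]],[[-2.4,-2.25,0.1],[0,0,0]],[[-2.4,-2.25,0.1],[0,0,0]],[[-2.4,-2.25,0.1],[0,0,0]],[[-2.4,-2.25,0.1],[0,0,0]],[[-2.4,-2.25,0.1],[0,0,0]],[[-2.4,-2.25,0.1],[0,0,0]],[[-2.4,-2.25,0.1],[0,0,0]],[[-2.4,-2.25,0.1],[0,0,0]],[[-2.4,-2.25,0.1],[0,0,0]],[[-2.4,-2.25,0.1],[0,0,0]]]' 50 20
python3 -c "
from h import *
goto(.574,-.094,.20,64.8)"
```

```text
t: 1.15
tool_pos: [0.3649, 0.2413, 0.3926]
orientation: [0.416, 3.114, 0.0]
force: [-0.6, -0.6, -0.4]
opening: 0.0463
t 1.15 grip [0.3649 0.2413 0.2253] yaw 74.78 q6 -48.0 F [-0.6 -0.6 -0.4] op 0.0463
total shift cm [-28.976 -26.863   2.528] turn [0.   0.   9.98] rows 11 per row [-2.634 -2.442  0.23 ] [0.    0.    0.907]
```

```bash
python3 -m creep '[[[-2.4,-2.24,0.2],[0,0,0]],[[-2.4,-2.24,0.2],[0,0,0]],[[-2.4,-2.24,0.2],[0,0,0]],[[-2.4,-2.24,0.2],[0,0,0]],[[-2.4,-2.24,0.2],[0,0,0]],[[-2.4,-2.24,0.2],[0,0,0]],[[-2.4,-2.24,0.2],[0,0,0]],[[-2.4,-2.24,0.2],[0,0,0]],[[-2.4,-2.24,0.2],[0,0,0]],[[-2.4,-2.24,0.2],[0,0,0]],[[-2.4,-2.24,0.2],[0,0,0]],[[-2.4,-2.24,0.2],[0,0,0]]]'
python3 -c "
from h import *
goto(.574,-.094,.20,64.8)
shot('wrist','w1.png')"
```

```text
t: 2.15
tool_pos: [0.5723, -0.0938, 0.3682]
orientation: [-0.417, -3.113, -0.0]
force: [-0.1, 0.7, -0.5]
opening: 0.0465
t 2.15 grip [ 0.5723 -0.0938  0.2009] yaw 74.76 q6 -89.1 F [-0.1  0.7 -0.5] op 0.0465
total shift cm [-0.165  0.026  0.092] turn [ 0.   -0.03  9.96] rows 2 per row [-0.083  0.013  0.046] [ 1.00e-03 -1.50e-02  4.98e+00]
```

View pics/w1.png

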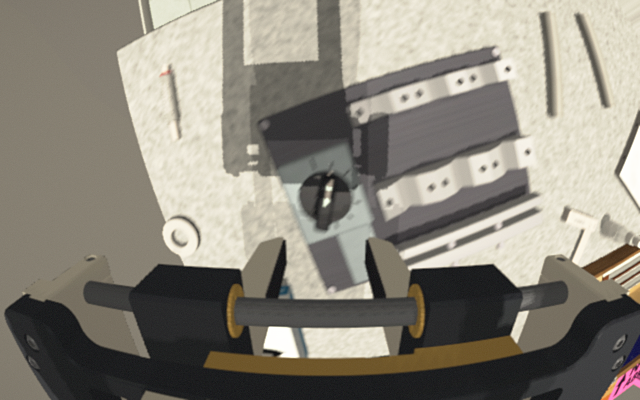

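Run:
```python
import cv2
i=cv2.imread('pics/w1.png'); cv2.imwrite('pics/w1z.png',cv2.resize(i[30:300,240:560],None,fx=2.5,fy=2.2,interpolation=cv2.INTER_CUBIC))
cv2.imwrite('pics/w1d.png',cv2.resize(i[150:250,275:375],None,fx=6,fy=6,interpolation=cv2.INTER_CUBIC))
```

```text
(no output)
```

View pics/w1z.png

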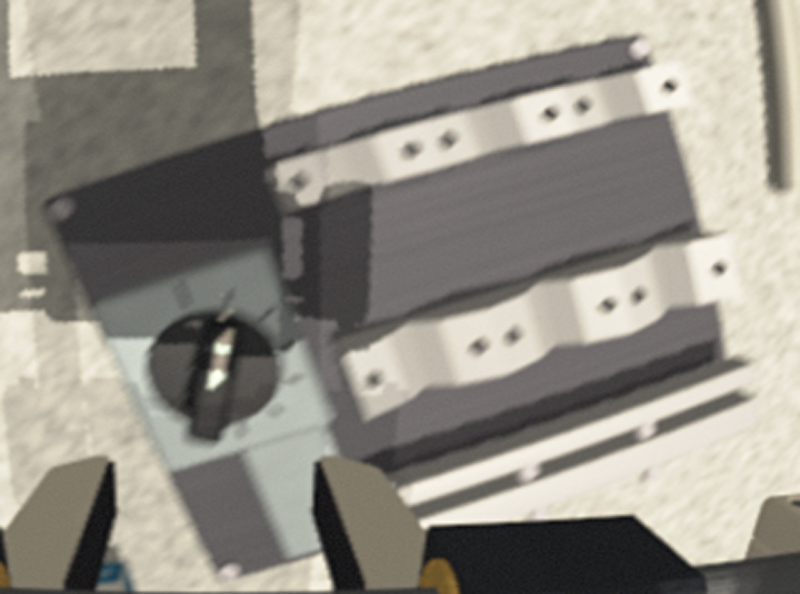

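View pics/w1d.png

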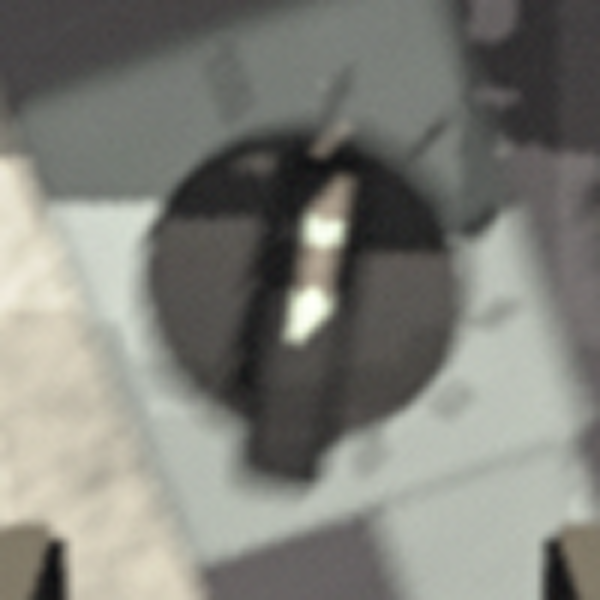

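Run:
```python
from h import *
c=dict(np.load('pics/w1.npz'))
W=lambda u,v,z: onz(*fray(c,u,v),z)
Z=lambda u,v,z: W(u/2.5+240-.3,v/2.2+30-.3,z)
D=lambda u,v,z: W(u/6+275-.4,v/6+150-.4,z)
# screws
for k,uv in dict(sbl=(639,49),sbr=(63,208),sfr=(231,571)).items(): print(k,Z(*uv,.013))
c0=dict(np.load('pics/top0.npz'));P=lambda u,v,z: onz(*ray(c0,u/4+210-.375,v/4+145-.375),z)
for k,uv in dict(sbl=(335,368),sbr=(697,346),sfr=(672,81)).items(): print('top',k,P(*uv,.013))
print('disc',D(305,287,.046), 'line ends',D(345,180,.076),D(290,340,.076))
# ends of grip top
print('bar far face top edge', Z(390,490,.047),Z(745,375,.047))
print('bar top in topcam',P(325,130,.047),P(590,117,.047))
```

```text
sbl [0.46319433 0.14366646 0.013     ]
sbr [ 0.48677723 -0.13773881  0.013     ]
sfr [ 0.69997177 -0.11922323  0.013     ]
top sbl [0.46312948 0.14440534 0.013     ]
top sbr [ 0.48721451 -0.13942171  0.013     ]
top sfr [ 0.7016658  -0.12049501  0.013     ]
disc [ 0.57461846 -0.09387347  0.046     ] line ends [ 0.55259417 -0.0817517   0.076     ] [ 0.57438258 -0.09619876  0.076     ]
bar far face top edge [ 0.65373124 -0.03637123  0.047     ] [0.64312145 0.1511411  0.047     ]
bar top in topcam [0.64625424 0.15681241 0.047     ] [ 0.66187881 -0.05109637  0.047     ]
```

```bash
python3 -m creep '[[[-0.08,0,0],[0,0,5]],[[-0.08,0,0],[0,0,5]]]'; python3 -c "
from h import *
goto(.5746,-.0939,.069,64.9)"
```

```text
t: 2.37
tool_pos: [0.5735, -0.0938, 0.3677]
orientation: [-0.694, -3.062, -0.0]
force: [-0.2, -0.7, -0.1]
opening: 0.0465
t 2.37 grip [ 0.5732 -0.0938  0.2004] yaw 64.45 q6 -78.8 F [-0.2 -0.7 -0.1] op 0.0465
total shift cm [-0.124  0.046 13.143] turn [-0.02 -0.1  -0.45] rows 4 per row [-0.031  0.012  3.286] [-0.005 -0.024 -0.111]
```

```bash
python3 -m creep '[[[-0.02,0.01,2.2],[0,0,0]],[[-0.02,0.01,2.2],[0,0,0]],[[-0.02,0.01,2.2],[0,0,0]],[[-0.02,0.01,2.2],[0,0,0]],[[-0.02,0.01,2.1],[0,0,0]],[[-0.02,0.01,1.8],[0,0,0]],[[0,0,0.4],[0,0,0]],[[0,0,0],[0,0,0]]]'; python3 -m creep '[[[0,0,0],[0,0,0]],[[0,0,0],[0,0,0]],[[0,0,0],[0,0,0]],[[0,0,0],[0,0,0]],[[0,0,0],[0,0,0]],[[0,0,0],[0,0,0]]]' 0 60; python3 -c "
from h import *
goto(.5746,-.0939,.069,64.9)
shot('wrist','w2.png')"
```

```text
t: 3.03
tool_pos: [0.5737, -0.0924, 0.2358]
orientation: [-0.685, -3.062, -0.0]
force: [0.7, 0.3, 0.1]
opening: 0.0463
t: 3.53
tool_pos: [0.575, -0.0927, 0.2385]
orientation: [0.686, 3.065, 0.0]
force: [-1.2, -0.1, 3.1]
opening: 0.0137
t 3.53 grip [ 0.5752 -0.0927  0.0712] yaw 64.77 q6 -79.0 F [-1.2 -0.1  3.1] op 0.0137
total shift cm [-0.016 -0.124  0.218] turn [ 0.02  0.07 -0.13] rows 1 per row [-0.016 -0.124  0.218] [ 0.024  0.066 -0.13 ]
```

View pics/w2.png

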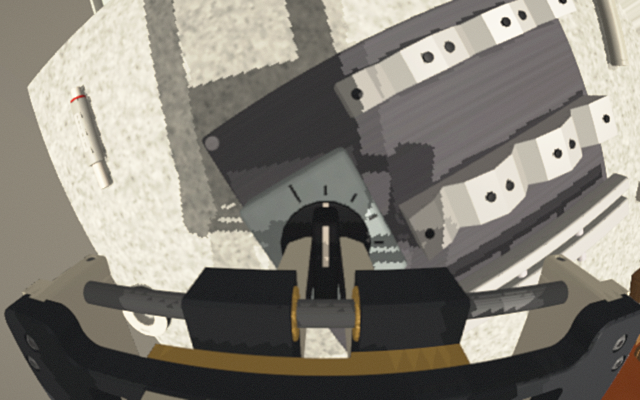

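```bash
python3 -m creep '[[[0,0,0],[0,0,5]],[[0,0,0],[0,0,5]],[[0,0,0],[0,0,5]],[[0,0,0],[0,0,5]],[[0,0,0],[0,0,5]],[[0,0,0],[0,0,5]],[[0,0,0],[0,0,5]],[[0,0,0],[0,0,5]],[[0,0,0],[0,0,5]],[[0,0,0],[0,0,5]],[[0,0,0],[0,0,5]],[[0,0,0],[0,0,5]]]' ; python3 -c "
from h import *
goto(.5746,-.0939,.069,-55.1)
shot('wrist','w3.png')"
```

```text
t: 4.58
tool_pos: [0.5747, -0.093, 0.2384]
orientation: [2.132, 2.307, -0.0]
force: [-2.1, -2.0, 5.2]
opening: 0.0138
t 4.58 grip [ 0.5748 -0.0931  0.0711] yaw 4.52 q6 -18.7 F [-2.1 -2.   5.2] op 0.0138
total shift cm [-0.093 -0.022  0.215] turn [2.000e-02 3.000e-02 5.962e+01] rows 9 per row [-0.01  -0.002  0.024] [3.000e-03 3.000e-03 6.624e+00]
```

View pics/w3.png

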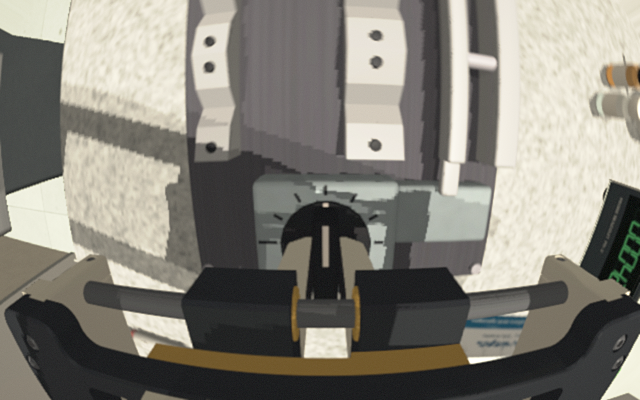

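Now on position 3 (grip and line point at the middle mark at (325,190)), and the bar has moved. I'll continue two more clicks.

```bash
python3 -m creep '[[[0,0,0],[0,0,5]],[[0,0,0],[0,0,5]],[[0,0,0],[0,0,5]],[[0,0,0],[0,0,5]],[[0,0,0],[0,0,5]],[[0,0,0],[0,0,5]],[[0,0,0],[0,0,5]],[[0,0,0],[0,0,5]],[[0,0,0],[0,0,5]],[[0,0,0],[0,0,5]],[[0,0,0],[0,0,5]],[[0,0,0],[0,0,5]]]' ; python3 -m creep '[[[0,0,0],[0,0,0]],[[0,0,0],[0,0,0]],[[0,0,0],[0,0,0]],[[0,0,0],[0,0,0]],[[0,0,0],[0,0,0]],[[0,0,0],[0,0,0]]]' 50;  python3 -m creep '[[[0,0,-2],[0,0,0]],[[0,0,-2.5],[0,0,0]],[[0,0,-2.5],[0,0,0]],[[0,0,-2.5],[0,0,0]],[[0,0,-2.5],[0,0,0]],[[0,0,-2],[0,0,0]],[[0,0,0],[0,0,0]]]';python3 -c "
from h import *
goto(.5746,-.0939,.069,-55.1)
shot('wrist','w4.png')"
```

```text
t: 5.63
tool_pos: [0.5745, -0.0928, 0.2384]
orientation: [-3.0, -0.932, 0.001]
force: [-4.7, 0.9, 7.3]
opening: 0.0134
t: 6.13
tool_pos: [0.5747, -0.0927, 0.2376]
orientation: [-2.998, -0.94, 0.0]
force: [1.0, -0.3, -0.1]
opening: 0.045
t: 6.72
tool_pos: [0.5759, -0.093, 0.3835]
orientation: [2.994, 0.938, 0.011]
force: [0.7, 0.1, 0.8]
opening: 0.0466
t 6.72 grip [ 0.5773 -0.0933  0.2162] yaw -55.21 q6 41.0 F [0.7 0.1 0.8] op 0.0466
total shift cm [-0.24  -0.09  14.715] turn [ 0.36 -0.31 -0.1 ] rows 4 per row [-0.06  -0.023  3.679] [ 0.089 -0.078 -0.026]
```

View pics/w4.png

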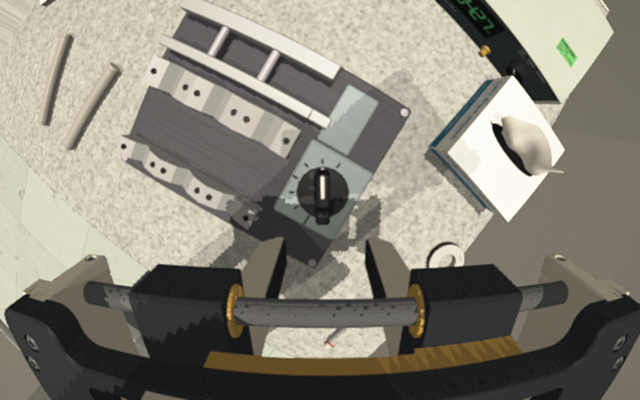

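```bash
python3 -m creep '[[[0,0,0],[0,0,-7]],[[0,0,0],[0,0,-7]],[[0,0,0],[0,0,-7]],[[0,0,0],[0,0,-7]],[[0,0,0],[0,0,-7]],[[0,0,0],[0,0,-7]],[[0,0,0],[0,0,-7]],[[0,0,0],[0,0,-7]],[[0,0,0],[0,0,-7]],[[0,0,0],[0,0,-7]],[[0,0,0],[0,0,-7]],[[0,0,0],[0,0,-7]]]'; python3 -m creep '[[[0,0,0],[0,0,-7]],[[0,0,0],[0,0,-7]],[[0,0,0],[0,0,-7]],[[0,0,0],[0,0,-7]],[[0,0,0],[0,0,-7]],[[0,0,0],[0,0,-7]],[[0,0,0],[0,0,-7]]]'
python3 -c "
from h import *
goto(.4727,.2427,.18,79.4)"
```

```text
t: 7.77
tool_pos: [0.5743, -0.0926, 0.3757]
orientation: [-1.59, -2.707, 0.001]
force: [0.5, -0.4, -1.2]
opening: 0.0463
t: 8.35
tool_pos: [0.5743, -0.0926, 0.3757]
orientation: [-0.324, -3.122, -0.001]
force: [-0.2, -1.2, -1.3]
opening: 0.0465
t 8.35 grip [ 0.5739 -0.0925  0.2084] yaw 78.14 q6 -92.3 F [-0.2 -1.2 -1.3] op 0.0465
total shift cm [16.83  30.724  2.887] turn [ 0.01 -0.15 -1.26] rows 10 per row [1.683 3.072 0.289] [ 0.001 -0.015 -0.126]
```

```bash
python3 -m creep '[[[1.68,3.07,0.25],[0,0,0]],[[1.68,3.07,0.25],[0,0,0]],[[1.68,3.07,0.25],[0,0,0]],[[1.68,3.07,0.25],[0,0,0]],[[1.68,3.07,0.25],[0,0,0]],[[1.68,3.07,0.25],[0,0,0]],[[1.68,3.07,0.25],[0,0,0]],[[1.68,3.07,0.25],[0,0,0]],[[1.68,3.07,0.25],[0,0,0]],[[1.68,3.07,0.25],[0,0,-1]],[[0,0,0],[0,0,0]]]'
python3 -c "
from h import *
goto(.4727,.2427,.18,79.4);shot('wrist','w5.png');shot('top','t5.png')
i=cv2.imread('pics/t5.png'); cv2.imwrite('pics/t5z.png',cv2.resize(i[145:265,210:410],None,fx=4,fy=4,interpolation=cv2.INTER_CUBIC))"
```

```text
t: 9.27
tool_pos: [0.473, 0.2474, 0.3504]
orientation: [-0.298, -3.124, -0.001]
force: [0.2, 0.3, 0.2]
opening: 0.0467
t 9.27 grip [0.4724 0.2476 0.1831] yaw 79.09 q6 -57.1 F [0.2 0.3 0.2] op 0.0467
total shift cm [-0.064 -0.466  0.311] turn [ 0.02 -0.22 -0.31] rows 1 per row [-0.064 -0.466  0.311] [ 0.024 -0.218 -0.312]
```

View pics/w5.png

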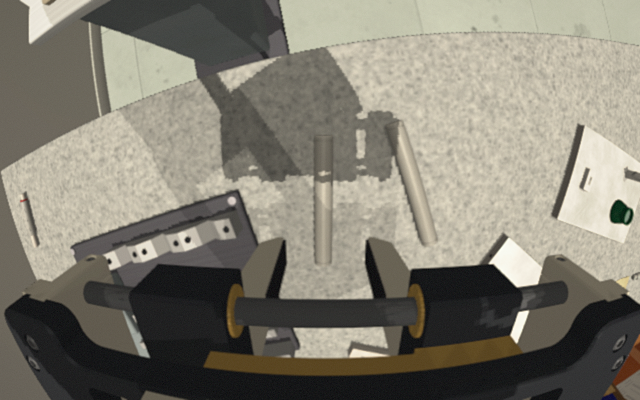

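View pics/t5z.png

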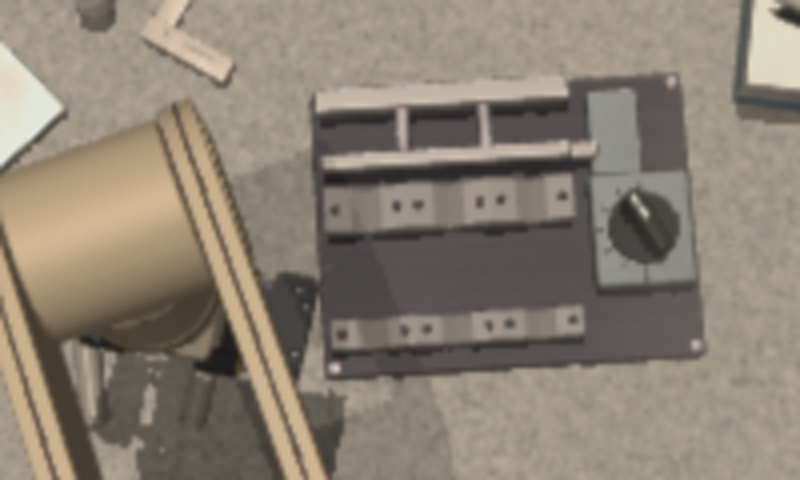

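Run:
```python
from h import *
c=dict(np.load('pics/w5.npz'))
W=lambda u,v,z: onz(*fray(c,u,v),z)
for n,a,b in [('B',(323,136),(323,263)),('A',(396,122),(432,245))]:
    a=W(*a,.012);b=W(*b,.012);d=b-a;print(n,a.round(4),b.round(4),((a+b)/2).round(4),np.linalg.norm(d).round(4),np.degrees(np.arctan2(d[1],d[0])))
```

```text
B [0.4144 0.2569 0.012 ] [0.5538 0.2298 0.012 ] [0.4841 0.2434 0.012 ] 0.142 -10.981925130292515
A [0.413  0.3337 0.012 ] [0.5577 0.3581 0.012 ] [0.4853 0.3459 0.012 ] 0.1467 9.574467714192318
```

```bash
python3 -c "
from h import *
goto(.472,.2445,.022,79.1)"
```

```text
t 9.37 grip [0.4741 0.2437 0.1836] yaw 78.96 q6 -57.3 F [ 0.3 -0.4  0.5] op 0.0467
total shift cm [ 0.226  0.037 16.164] turn [-0.1  -0.13 -0.14] rows 5 per row [0.045 0.007 3.233] [-0.019 -0.025 -0.029]
```

```bash
python3 -m creep '[[[0.03,0.01,2.2],[0,0,0]],[[0.03,0.01,2.2],[0,0,0]],[[0.03,0.01,2.2],[0,0,0]],[[0.03,0.01,2.2],[0,0,0]],[[0.03,0,2.2],[0,0,0]],[[0.03,0,2.2],[0,0,0]],[[0.02,0,2.0],[0,0,0]],[[0,0,0.6],[0,0,0]],[[0,0,0],[0,0,0]],[[0,0,0],[0,0,0]]]'; python3 -c "
from h import *
goto(.472,.2445,.022,79.1)"
```

```text
t: 10.2
tool_pos: [0.474, 0.243, 0.1949]
orientation: [-0.309, -3.126, 0.001]
force: [-0.9, 0.2, -0.3]
opening: 0.0466
t 10.2 grip [0.4739 0.2429 0.0276] yaw 78.71 q6 -57.1 F [-0.9  0.2 -0.3] op 0.0466
total shift cm [0.224 0.113 0.558] turn [-0.03 -0.02 -0.39] rows 1 per row [0.224 0.113 0.558] [-0.025 -0.025 -0.39 ]
```

```bash
python3 -m creep '[[[0.22,0.08,0.5],[0,0,0]],[[0,0,0],[0,0,0]],[[0,0,0],[0,0,0]]]'; python3 -m creep '[[[0,0,0],[0,0,0]],[[0,0,0],[0,0,0]],[[0,0,0],[0,0,0]],[[0,0,0],[0,0,0]],[[0,0,0],[0,0,0]]]' 0 50; python3 -c "
from h import *
goto(.472,.2445,.022,79.1);shot('wrist','w6.png')"
```

```text
t: 10.45
tool_pos: [0.4719, 0.2451, 0.1905]
orientation: [0.307, 3.125, 0.001]
force: [0.3, -0.7, -1.0]
opening: 0.0464
t: 10.87
tool_pos: [0.4717, 0.245, 0.1899]
orientation: [0.307, 3.126, 0.0]
force: [0.8, 0.4, 0.3]
opening: 0.019
t 10.87 grip [0.4717 0.2451 0.0226] yaw 78.77 q6 -56.9 F [0.8 0.4 0.3] op 0.019
total shift cm [-0.041 -0.047  0.057] turn [ 0.02  0.01 -0.33] rows 1 per row [-0.041 -0.047  0.057] [ 0.018  0.009 -0.326]
```

View pics/w6.png

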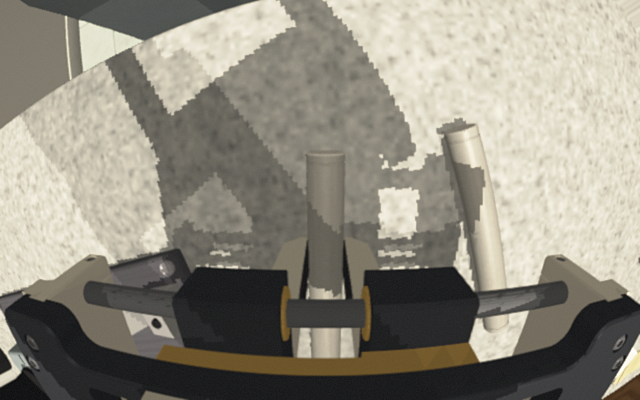

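```bash
cat >> h.py <<'E'
FO=np.array([.5641,.0457]); FY=4.9
def fw(x,y):
    a=np.radians(FY); return FO+np.array([[np.cos(a),-np.sin(a)],[np.sin(a),np.cos(a)]])@[x,y]
def wf(p):
    a=np.radians(FY); return np.array([[np.cos(a),np.sin(a)],[-np.sin(a),np.cos(a)]])@(np.asarray(p)[:2]-FO)
E
python3 - <<'E'
from h import *
c=dict(np.load('pics/w6.npz')); s=read_state(); R=Ro.from_rotvec(s['orientation']).as_matrix(); g=s['tool_pos']+R[:,2]*.1673
for v in(150,152,154): print(((onz(*fray(c,325,v),.020)-g)@R).round(4))
print(fw(-.035,.010)); goto(*fw(-.035,.010),.16,94.9)
goto(.4717,.245,.16)
E
```

```text
[0.0617 0.0002 0.0025]
[0.0607 0.0002 0.0025]
[0.0597 0.0002 0.0025]
[0.52837375 0.05267386]
t 10.92 grip [0.4717 0.2451 0.0226] yaw 78.78 q6 -56.9 F [0.7 1.1 0.4] op 0.019
total shift cm [ -9.306 -17.761 -13.747] turn [ 1.000e-02  1.000e-02 -1.612e+01] rows 7 per row [-1.329 -2.537 -1.964] [ 2.000e-03  2.000e-03 -2.304e+00]
t 10.92 grip [0.4717 0.2451 0.0226] yaw 78.78 q6 -56.9 F [0.7 1.1 0.4] op 0.019
total shift cm [-3.0000e-03  1.0000e-03 -1.3744e+01] turn [ 0.02  0.01 -0.  ] rows 4 per row [-1.000e-03  0.000e+00 -3.436e+00] [ 0.004  0.003 -0.   ]
```

```bash
python3 -m creep '[[[0,0,-1],[0,0,0]],[[0,0,-2],[0,0,0]],[[0,0,-2.5],[0,0,0]],[[0,0,-2.5],[0,0,0]],[[0,0,-2.5],[0,0,0]],[[0,0,-2],[0,0,0]],[[0,0,-1.2],[0,0,0]],[[0,0,0],[0,0,0]]]'; python3 -m creep '[[[-0.93,-1.78,0],[0,0,0]],[[-0.93,-1.78,0],[0,0,0]],[[-0.93,-1.78,0],[0,0,0]],[[-0.93,-1.78,0],[0,0,0]],[[-0.93,-1.78,0],[0,0,0]],[[-0.93,-1.78,0],[0,0,0]],[[-0.93,-1.78,0],[0,0,0]],[[-0.93,-1.78,0],[0,0,0]],[[-0.93,-1.78,0],[0,0,0]],[[-0.93,-1.78,0],[0,0,0]],[[0,0,0],[0,0,0]]]'; python3 -m creep '[[[0,0,0],[0,0,-4]],[[0,0,0],[0,0,-4]],[[0,0,0],[0,0,-4]],[[0,0,0],[0,0,-4]],[[0,0,0],[0,0,0]],[[0,0,0],[0,0,0]]]'; python3 -c "
from h import *
goto(*fw(-.035,.010),.10,94.9);shot('wrist','w7.png')"
```

```text
t: 11.58
tool_pos: [0.4725, 0.2453, 0.3303]
orientation: [0.307, 3.122, 0.004]
force: [0.2, -0.3, -1.9]
opening: 0.0188
t: 12.5
tool_pos: [0.5283, 0.0494, 0.3249]
orientation: [-0.311, -3.124, 0.003]
force: [-0.6, -0.2, -2.0]
opening: 0.0185
t: 13.0
tool_pos: [0.5277, 0.0525, 0.3254]
orientation: [0.128, -3.137, -0.0]
force: [1.2, 0.3, -2.1]
opening: 0.0188
t 13.0 grip [0.5273 0.0525 0.1581] yaw 94.66 q6 -94.5 F [ 1.2  0.3 -2.1] op 0.0188
total shift cm [-0.081  0.008  5.812] turn [ 0.02 -0.12 -0.24] rows 2 per row [-0.041  0.004  2.906] [ 0.008 -0.062 -0.121]
```

View pics/w7.png

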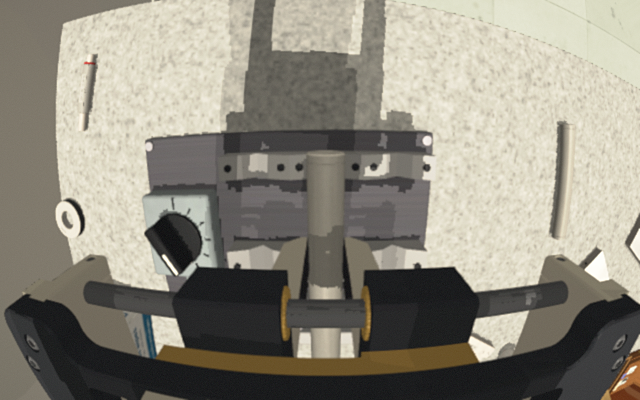

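```bash
python3 -m creep '[[[-0.04,0,2],[0,0,0]],[[-0.04,0,2.5],[0,0,0]],[[0,0,2.5],[0,0,0]],[[0,0,2],[0,0,0]],[[0,0,0.6],[0,0,0]],[[0,0,0],[0,0,0]],[[0,0,0],[0,0,0]]]';  python3 -c "
from h import *
goto(*fw(-.035,.010),.0496,94.9)"
```

```text
t: 13.63
tool_pos: [0.5292, 0.0524, 0.2312]
orientation: [0.13, -3.139, 0.0]
force: [1.1, -0.0, -2.5]
opening: 0.0186
t 13.63 grip [0.5291 0.0524 0.0639] yaw 94.73 q6 -94.6 F [ 1.1 -0.  -2.5] op 0.0186
total shift cm [0.075 0.037 1.428] turn [-0.   -0.01 -0.17] rows 1 per row [0.075 0.037 1.428] [-0.    -0.008 -0.169]
```

```bash
python3 -m creep '[[[0,0.02,0.5],[0,0,0]],[[0,0,0.3],[0,0,0]],[[0,0,0.2],[0,0,0]],[[0,0,0.1],[0,0,0]],[[0,0,0.1],[0,0,0]],[[0,0,0],[0,0,0]],[[0,0,0],[0,0,0]]]';  python3 -c "
from h import *
goto(*fw(-.035,.010),.0496,94.9)"
```

```text
t: 14.22
tool_pos: [0.5291, 0.0525, 0.2189]
orientation: [-0.131, 3.139, 0.0]
force: [-0.7, 0.1, -2.0]
opening: 0.0188
t 14.22 grip [0.5291 0.0525 0.0516] yaw 94.77 q6 -94.6 F [-0.7  0.1 -2. ] op 0.0188
total shift cm [0.068 0.022 0.203] turn [ 0.    0.02 -0.13] rows 1 per row [0.068 0.022 0.203] [ 0.001  0.015 -0.131]
```

```bash
python3 -m creep '[[[0,0.01,0.1],[0,0,0]],[[0,0,0.05],[0,0,0]],[[0,0,0],[0,0,0]],[[0,0,0],[0,0,0]]]'; python3 -m creep '[[[0,0.01,0.05],[0,0,0]],[[0,0,0.05],[0,0,0]],[[0,0,0],[0,0,0]],[[0,0,0],[0,0,0]]]';  python3 -c "
from h import *
goto(*fw(-.035,.010),.0496,94.9)"
```

```text
t: 14.55
tool_pos: [0.5292, 0.053, 0.2178]
orientation: [-0.131, 3.138, 0.001]
force: [-2.0, 4.6, 4.4]
opening: 0.019
t: 14.88
tool_pos: [0.5294, 0.0533, 0.2173]
orientation: [-0.131, 3.138, 0.002]
force: [-4.2, 6.9, 7.8]
opening: 0.0188
t 14.88 grip [0.5296 0.0535 0.05  ] yaw 94.78 q6 -94.6 F [-4.2  6.9  7.8] op 0.0188
total shift cm [ 0.106 -0.052  0.042] turn [ 0.06  0.08 -0.12] rows 1 per row [ 0.106 -0.052  0.042] [ 0.06   0.079 -0.119]
```

```bash
python3 -m creep '[[[0,0,-0.05],[0,0,0]],[[0,0,0],[0,0,0]],[[0,0,0],[0,0,0]],[[0,0,0],[0,0,0]]]' 45; python3 -c "
from h import *
goto(*fw(-.035,.010),.0496,94.9);shot('wrist','w8.png')"
```

```text
t: 15.22
tool_pos: [0.5289, 0.0524, 0.2165]
orientation: [0.131, -3.139, 0.001]
force: [-0.9, -0.2, -0.1]
opening: 0.0395
t 15.22 grip [0.5289 0.0523 0.0492] yaw 94.76 q6 -94.6 F [-0.9 -0.2 -0.1] op 0.0395
total shift cm [ 0.051  0.034 -0.039] turn [-0.03 -0.01 -0.14] rows 1 per row [ 0.051  0.034 -0.039] [-0.03  -0.013 -0.138]
```

View pics/w8.png

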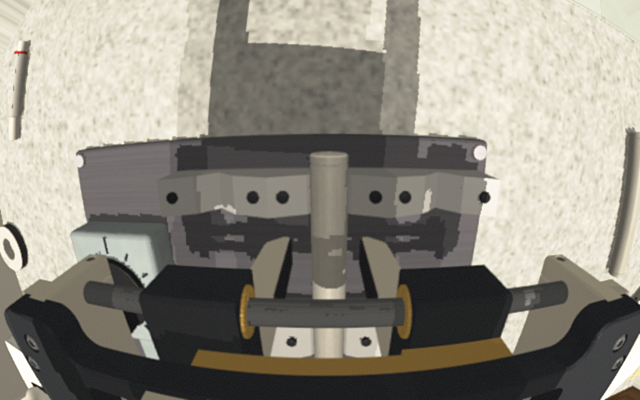

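```bash
python3 -m creep '[[[0,0.15,0],[0,0,0]],[[0,0,0],[0,0,0]],[[0,0,0],[0,0,0]]]' ; python3 -m creep '[[[0,0,0],[0,0,0]],[[0,0,0],[0,0,0]],[[0,0,0],[0,0,0]],[[0,0,0],[0,0,0]],[[0,0,0],[0,0,0]]]' 0 12;  python3 -m creep '[[[-0.1,0,0],[0,0,0]],[[-0.1,0,0],[0,0,0]],[[-0.1,0,0],[0,0,0]],[[0,0,0],[0,0,0]]]'; python3 -c "
from h import *
goto(*fw(-.0245,.010),.0496,94.9);print(wf(read_state()['tool_pos']))"
```

```text
t: 15.52
tool_pos: [0.5288, 0.0542, 0.2166]
orientation: [0.131, -3.139, 0.0]
force: [0.0, 1.1, -0.4]
opening: 0.0417
t: 15.93
tool_pos: [0.5289, 0.0541, 0.2168]
orientation: [-0.131, 3.139, -0.0]
force: [1.0, -0.3, 0.2]
opening: 0.0198
t: 16.27
tool_pos: [0.5319, 0.0544, 0.2167]
orientation: [0.131, -3.139, -0.0]
force: [-2.5, -0.1, 2.0]
opening: 0.0194
t 16.27 grip [0.5319 0.0544 0.0494] yaw 94.77 q6 -94.4 F [-2.5 -0.1  2. ] op 0.0194
total shift cm [-0.681 -0.143 -0.019] turn [ 0.   -0.01 -0.13] rows 1 per row [-0.681 -0.143 -0.019] [ 0.002 -0.007 -0.131]
[-0.03130623  0.01144512]
```

```bash
for i in 1; do python3 -m creep '[[[-0.1,0,0],[0,0,0]],[[-0.1,0,0],[0,0,0]],[[-0.1,0,0],[0,0,0]],[[0,0,0],[0,0,0]]]';  python3 -m creep '[[[-0.1,0,0],[0,0,0]],[[0,0,0],[0,0,0]]]';  python3 -m creep '[[[-0.1,0,0],[0,0,0]],[[0,0,0],[0,0,0]]]'; done; python3 -c "
from h import *
print(wf(read_state()['tool_pos']))"
```

```text
t: 16.6
tool_pos: [0.535, 0.0547, 0.2167]
orientation: [-0.131, 3.139, 0.0]
force: [-1.7, -0.0, 1.2]
opening: 0.0196
t: 16.77
tool_pos: [0.536, 0.0548, 0.2167]
orientation: [-0.131, 3.139, -0.0]
force: [-1.9, -0.9, 1.5]
opening: 0.0192
t: 16.93
tool_pos: [0.5365, 0.0548, 0.2167]
orientation: [0.131, -3.137, 0.0]
force: [-5.5, -0.2, 5.1]
opening: 0.0197
[-0.02667771  0.01143063]
```

```bash
python3 -m creep '[[[-0.07,0,0],[0,0,0]],[[0,0,0],[0,0,0]],[[0,0,0],[0,0,0]]]'; python3 -m creep '[[[-0.07,0,0],[0,0,0]],[[0,0,0],[0,0,0]],[[0,0,0],[0,0,0]]]'; python3 -c "
from h import *
print(wf(read_state()['tool_pos']));shot('wrist','w9.png')
c=shot('scene','s9.png');cv2.imwrite('pics/s9z.png',cv2.resize(c['img'][165:285,225:425,::-1],None,fx=4,fy=4,interpolation=cv2.INTER_CUBIC))"
```

```text
t: 17.18
tool_pos: [0.5368, 0.0549, 0.2167]
orientation: [0.131, -3.136, 0.0]
force: [-9.3, -1.5, 8.0]
opening: 0.0195
t: 17.43
tool_pos: [0.5372, 0.0549, 0.2166]
orientation: [0.131, -3.135, 0.0]
force: [-11.8, -1.1, 11.0]
opening: 0.0195
[-0.02605249  0.01144339]
```

View pics/s9z.png

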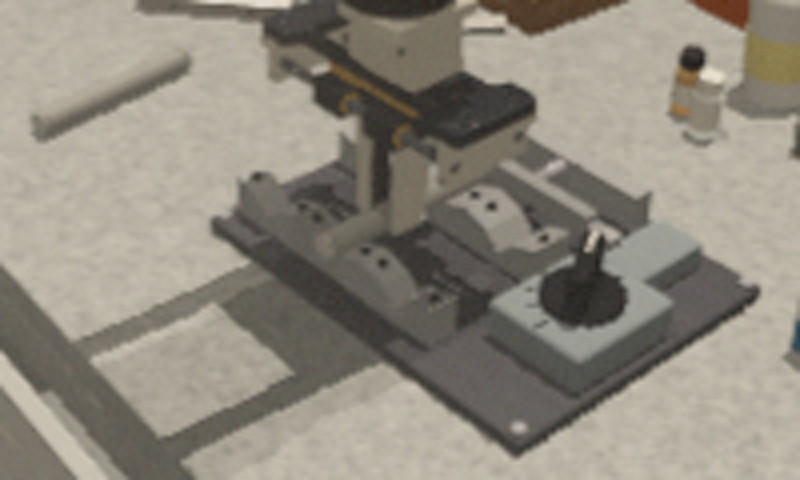

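```bash
python3 -m creep '[[[0,0,0],[0,0,0]],[[0,0,0],[0,0,0]],[[0,0,0],[0,0,0]],[[0,0,0],[0,0,0]],[[0,0,0],[0,0,0]]]' 45; python3 -m creep '[[[0,0,-1],[0,0,0]],[[0,0,-2],[0,0,0]],[[0,0,-2.5],[0,0,0]],[[0,0,-2.5],[0,0,0]],[[0,0,-2.5],[0,0,0]],[[0,0,-1.5],[0,0,0]],[[0,0,0],[0,0,0]],[[0,0,0],[0,0,0]]]';  python3 -c "
from h import *
goto(.4725,.341,.18,98.6)
c=shot('wrist','w10.png');cv2.imwrite('pics/w10z.png',cv2.resize(c['img'][100:300,200:460,::-1],None,fx=3,fy=3,interpolation=cv2.INTER_CUBIC))"
```

```text
t: 17.95
tool_pos: [0.5384, 0.055, 0.2168]
orientation: [-0.131, 3.138, 0.0]
force: [0.1, -0.0, 0.2]
opening: 0.0411
t: 18.62
tool_pos: [0.5386, 0.055, 0.3382]
orientation: [-0.131, 3.136, -0.0]
force: [0.1, -0.2, -0.2]
opening: 0.0418
t 18.62 grip [0.5392 0.055  0.1709] yaw 94.77 q6 -94.4 F [ 0.1 -0.2 -0.2] op 0.0418
total shift cm [ 4.21  29.055 -0.927] turn [-0.02  0.17 -3.83] rows 8 per row [ 0.526  3.632 -0.116] [-0.003  0.022 -0.479]
```

View pics/w10.png

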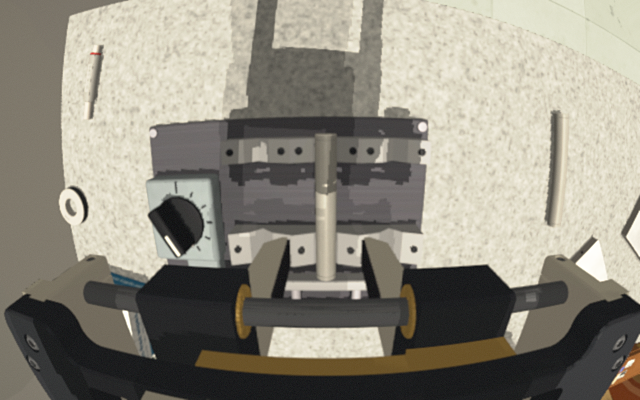

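View pics/w10z.png

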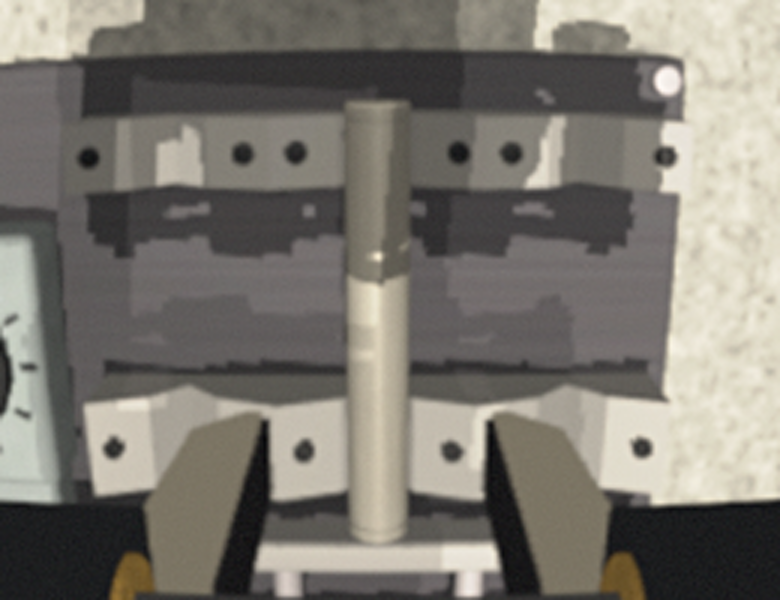

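```bash
python3 - <<'E'
from h import *
c=dict(np.load('pics/w10.npz'));c['T']=c['T']
W=lambda u,v,z: onz(*fray(c,u,v),z)
a=W(556,111,.012);b=W(553,226,.012);d=b-a;print(a.round(4),b.round(4),((a+b)/2).round(4),np.linalg.norm(d).round(4),np.degrees(np.arctan2(d[1],d[0])))
E
python3 -m creep '[[[0.52,3.6,-0.1],[0,0,0]],[[0.52,3.6,-0.1],[0,0,0]],[[0.52,3.6,-0.1],[0,0,0]],[[0.52,3.6,-0.1],[0,0,0]],[[0.52,3.6,-0.1],[0,0,0]],[[0.52,3.6,-0.1],[0,0,0]],[[0.52,3.6,-0.1],[0,0,0]],[[0.52,3.6,-0.1],[0,0,-4]],[[0,0,0],[0,0,0]],[[0,0,0],[0,0,0]],[[0,0,0],[0,0,0]]]'
python3 -c "
from h import *
goto(.4725,.341,.022,98.6)
c=shot('wrist','w11.png')"
```

```text
[0.4124 0.3201 0.012 ] [0.555  0.3534 0.012 ] [0.4837 0.3367 0.012 ] 0.1464 13.1413138224413
t: 19.58
tool_pos: [0.4723, 0.3382, 0.3429]
orientation: [0.24, -3.13, 0.003]
force: [-0.5, -1.2, -0.1]
opening: 0.0419
t 19.58 grip [0.4719 0.3379 0.1756] yaw 98.79 q6 -68.2 F [-0.5 -1.2 -0.1] op 0.0419
total shift cm [-0.098  0.297 15.36 ] turn [-0.09 -0.15  0.19] rows 4 per row [-0.025  0.074  3.84 ] [-0.023 -0.038  0.047]
```

View pics/w11.png

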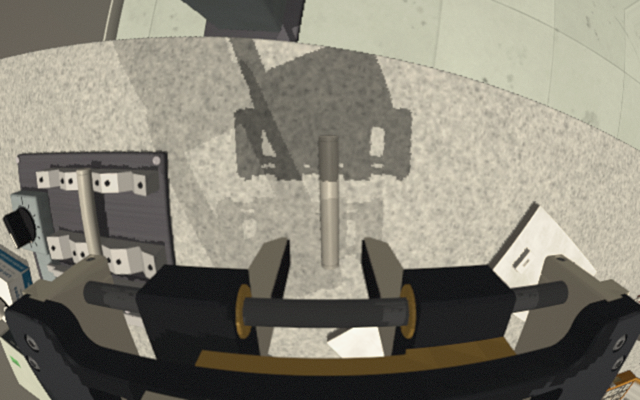

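Run:
```python
from h import *
c=dict(np.load('pics/w11.npz'))
W=lambda u,v,z: onz(*fray(c,u,v),z)
a=W(328,135,.012);b=W(330,266,.012);d=b-a;m=(a+b)/2;an=np.degrees(np.arctan2(d[1],d[0]));print(m.round(4),np.linalg.norm(d).round(4),an)
g=m-.0125*d/np.linalg.norm(d); goto(g[0],g[1],.0222,an+90)
```

```text
[0.4831 0.3441 0.012 ] 0.1436 9.85695187159441
t 19.63 grip [0.4724 0.3374 0.176 ] yaw 98.72 q6 -68.2 F [ 0.2  0.2 -0.4] op 0.0419
total shift cm [ 0.089  0.472 15.375] turn [-0.08 -0.12 -1.14] rows 4 per row [0.022 0.118 3.844] [-0.02  -0.031 -0.284]
```

```bash
python3 -m creep '[[[0.02,0.05,2.2],[0,0,0]],[[0.02,0.05,2.2],[0,0,0]],[[0.02,0.05,2.2],[0,0,0]],[[0.02,0.05,2.2],[0,0,0]],[[0,0.05,2.2],[0,0,0]],[[0,0.05,2.1],[0,0,-0.5]],[[0,0,1.6],[0,0,0]],[[0,0,0.5],[0,0,0]],[[0,0,0],[0,0,0]],[[0,0,0],[0,0,0]]]'; python3 -c "
from h import *
goto(.4715,.341,.0224,99.2)"
```

```text
t: 20.47
tool_pos: [0.472, 0.3406, 0.1931]
orientation: [0.252, -3.131, 0.0]
force: [0.7, -0.5, 0.8]
opening: 0.042
t 20.47 grip [0.472  0.3406 0.0258] yaw 99.18 q6 -68.4 F [ 0.7 -0.5  0.8] op 0.042
total shift cm [0.046 0.049 0.339] turn [-0.01 -0.01 -0.02] rows 1 per row [0.046 0.049 0.339] [-0.007 -0.006 -0.016]
```

```bash
python3 -m creep '[[[0.03,0.05,0.3],[0,0,0]],[[0,0,0],[0,0,0]],[[0,0,0],[0,0,0]]]'; python3 -m creep '[[[0,0,0],[0,0,0]],[[0,0,0],[0,0,0]],[[0,0,0],[0,0,0]],[[0,0,0],[0,0,0]],[[0,0,0],[0,0,0]]]' 0 50; python3 -c "
from h import *
c=shot('wrist','w12.png')
s=read_state(); R=Ro.from_rotvec(s['orientation']).as_matrix(); g=s['tool_pos']+R[:,2]*.1673
for v in(150,152,154): print(((onz(*fray(c,325,v),.020)-g)@R).round(4))
goto(.4715,.341,.16)"
```

```text
t: 20.72
tool_pos: [0.4716, 0.342, 0.1907]
orientation: [-0.254, 3.13, 0.001]
force: [1.1, -0.1, -0.6]
opening: 0.0419
t: 21.13
tool_pos: [0.4712, 0.3418, 0.1898]
orientation: [-0.254, 3.131, -0.0]
force: [0.5, -0.7, 0.9]
opening: 0.0186
[0.0615 0.0004 0.0025]
[0.0606 0.0004 0.0025]
[0.0596 0.0004 0.0025]
t 21.18 grip [0.4712 0.3418 0.0225] yaw 99.28 q6 -68.4 F [ 0.3 -0.3  0.7] op 0.0187
total shift cm [ -0.017  -0.085 -13.745] turn [-0.    0.01  0.  ] rows 4 per row [-0.004 -0.021 -3.436] [-0.001  0.002  0.   ]
```

View pics/w12.png

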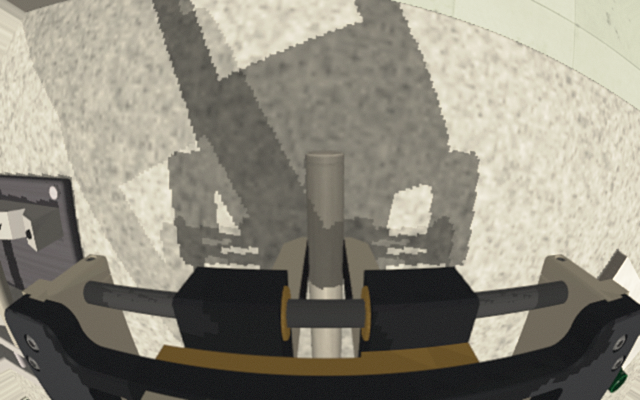

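```bash
python3 -m creep '[[[0,0,-1],[0,0,0]],[[0,0,-2],[0,0,0]],[[0,0,-2.5],[0,0,0]],[[0,0,-2.5],[0,0,0]],[[0,0,-2.5],[0,0,0]],[[0,0,-2],[0,0,0]],[[0,0,-1.2],[0,0,0]],[[0,0,0],[0,0,0]],[[0,0,0],[0,0,0]]]';python3 -c "
from h import *
goto(*fw(-.036,.0765),.16,94.8,10)"
```

```text
t: 21.93
tool_pos: [0.4711, 0.3418, 0.3267]
orientation: [-0.254, 3.131, 0.0]
force: [-1.1, -0.9, -4.5]
opening: 0.0187
t 21.93 grip [0.4712 0.3418 0.1594] yaw 99.27 q6 -68.4 F [-1.1 -0.9 -4.5] op 0.0187
total shift cm [ -1.399 -22.818  -0.064] turn [0.01 0.02 4.47] rows 10 per row [-0.14  -2.282 -0.006] [0.001 0.002 0.447]
```

```bash
python3 -m creep '[[[-0.14,-2.28,0],[0,0,0]],[[-0.14,-2.28,0],[0,0,0]],[[-0.14,-2.28,0],[0,0,0]],[[-0.14,-2.28,0],[0,0,0]],[[-0.14,-2.28,0],[0,0,0]],[[-0.14,-2.28,0],[0,0,0]],[[-0.14,-2.28,0],[0,0,0]],[[-0.14,-2.28,0],[0,0,0]],[[-0.14,-2.28,0],[0,0,0]],[[-0.14,-2.28,0],[0,0,4.5]],[[0,0,0],[0,0,0]],[[0,0,0],[0,0,0]]]';python3 -c "
from h import *
goto(*fw(-.036,.0765),.064,94.8);shot('wrist','w13.png')"
```

```text
t: 22.93
tool_pos: [0.5212, 0.1179, 0.3244]
orientation: [0.127, -3.135, 0.0]
force: [-0.0, 0.6, -4.1]
opening: 0.0187
t 22.93 grip [0.5206 0.1178 0.1571] yaw 94.65 q6 -87.4 F [-0.   0.6 -4.1] op 0.0187
total shift cm [-0.093  0.091  9.311] turn [-0.   -0.22 -0.15] rows 3 per row [-0.031  0.03   3.104] [-0.001 -0.072 -0.049]
```

View pics/w13.png

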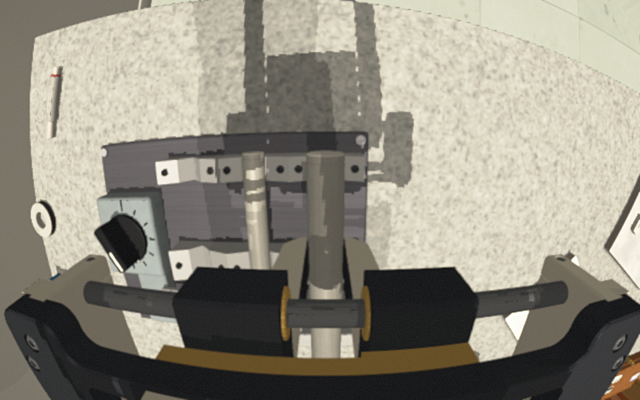

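```bash
python3 -m creep '[[[-0.05,0.05,2],[0,0,0]],[[-0.05,0.05,2.5],[0,0,0]],[[0,0,2.5],[0,0,0]],[[0,0,1.8],[0,0,0]],[[0,0,0.5],[0,0,0]],[[0,0,0.4],[0,0,0]],[[0,0,0.3],[0,0,0]],[[0,0,0],[0,0,0]],[[0,0,0],[0,0,0]]]';  python3 -c "
from h import *
goto(*fw(-.036,.0765),.0496,94.8)"
```

```text
t: 23.73
tool_pos: [0.5232, 0.1204, 0.2279]
orientation: [-0.131, 3.137, 0.0]
force: [0.6, -0.1, -4.2]
opening: 0.0192
t 23.73 grip [0.5235 0.1204 0.0606] yaw 94.79 q6 -87.3 F [ 0.6 -0.1 -4.2] op 0.0192
total shift cm [ 0.164 -0.14   1.101] turn [ 0.01  0.11 -0.01] rows 1 per row [ 0.164 -0.14   1.101] [ 0.01   0.105 -0.01 ]
```

```bash
python3 -m creep '[[[0.1,-0.12,0.5],[0,0,0]],[[0,0,0.3],[0,0,0]],[[0,0,0.1],[0,0,0]],[[0,0,0.1],[0,0,0]],[[0,0,0],[0,0,0]],[[0,0,0],[0,0,0]]]';python3 -m creep '[[[0,0,0.1],[0,0,0]],[[0,0,0],[0,0,0]],[[0,0,0],[0,0,0]]]';  python3 -c "
from h import *
goto(*fw(-.036,.0765),.0496,94.8)"
```

```text
t: 24.23
tool_pos: [0.5218, 0.1188, 0.2169]
orientation: [-0.131, 3.139, 0.0]
force: [-0.9, 0.5, -2.2]
opening: 0.0187
t: 24.48
tool_pos: [0.5219, 0.1188, 0.2168]
orientation: [-0.131, 3.139, -0.0]
force: [-4.8, -1.4, 6.8]
opening: 0.0186
t 24.48 grip [0.522  0.1188 0.0495] yaw 94.77 q6 -87.4 F [-4.8 -1.4  6.8] op 0.0186
total shift cm [ 0.023  0.003 -0.014] turn [-0.01  0.02 -0.03] rows 1 per row [ 0.023  0.003 -0.014] [-0.005  0.015 -0.028]
```

Seated with almost no side force. I'll release, re-grip lightly and push, as for the first rod.

```bash
python3 -m creep '[[[0,0,-0.05],[0,0,0]],[[0,0,0],[0,0,0]],[[0,0,0],[0,0,0]],[[0,0,0],[0,0,0]]]' 45; python3 -m creep '[[[0,0,0],[0,0,0]],[[0,0,0],[0,0,0]],[[0,0,0],[0,0,0]],[[0,0,0],[0,0,0]],[[0,0,0],[0,0,0]]]' 0 12;  python3 -m creep '[[[-0.1,0,0],[0,0,0]],[[-0.1,0,0],[0,0,0]],[[-0.1,0,0],[0,0,0]],[[-0.1,0,0],[0,0,0]],[[-0.1,0,0],[0,0,0]],[[0,0,0],[0,0,0]]]'; python3 -m creep '[[[-0.1,0,0],[0,0,0]],[[0,0,0],[0,0,0]]]'; python3 -m creep '[[[-0.1,0,0],[0,0,0]],[[0,0,0],[0,0,0]]]'; python3 -c "
from h import *
print(wf(read_state()['tool_pos']))"
```

```text
t: 24.82
tool_pos: [0.522, 0.1188, 0.2165]
orientation: [-0.131, 3.138, 0.0]
force: [-0.5, 0.7, -0.7]
opening: 0.0398
t: 25.23
tool_pos: [0.5217, 0.1188, 0.2162]
orientation: [0.131, -3.139, 0.0]
force: [-0.3, 0.4, -0.2]
opening: 0.0196
t: 25.73
tool_pos: [0.5269, 0.1192, 0.2162]
orientation: [-0.131, 3.139, -0.0]
force: [-2.5, -0.2, 2.9]
opening: 0.0198
t: 25.9
tool_pos: [0.5279, 0.1193, 0.2162]
orientation: [-0.131, 3.139, -0.0]
force: [-2.8, -0.8, 2.4]
opening: 0.0197
t: 26.07
tool_pos: [0.5289, 0.1194, 0.2162]
orientation: [-0.131, 3.139, -0.0]
force: [-2.5, -0.5, 1.9]
opening: 0.0198
[-0.02880771  0.07644697]
```

```bash
python3 -m creep '[[[-0.1,0,0],[0,0,0]],[[0,0,0],[0,0,0]]]'; python3 -m creep '[[[-0.1,0,0],[0,0,0]],[[0,0,0],[0,0,0]]]';python3 -m creep '[[[-0.08,0,0],[0,0,0]],[[0,0,0],[0,0,0]]]'; python3 -c "
from h import *
print(wf(read_state()['tool_pos']))"
```

```text
t: 26.23
tool_pos: [0.5299, 0.1195, 0.2162]
orientation: [-0.131, 3.139, -0.0]
force: [-2.1, -0.5, 1.4]
opening: 0.0198
t: 26.4
tool_pos: [0.5309, 0.1196, 0.2162]
orientation: [-0.131, 3.139, 0.0]
force: [-2.4, -0.3, 1.5]
opening: 0.0197
t: 26.57
tool_pos: [0.5312, 0.1196, 0.2161]
orientation: [0.131, -3.137, 0.0]
force: [-6.4, -1.0, 4.1]
opening: 0.0196
[-0.02644575  0.07645714]
```

```bash
python3 -m creep '[[[-0.06,0,0],[0,0,0]],[[0,0,0],[0,0,0]],[[0,0,0],[0,0,0]]]'; python3 -m creep '[[[-0.05,0,0],[0,0,0]],[[0,0,0],[0,0,0]],[[0,0,0],[0,0,0]]]'; python3 -m creep '[[[0,0,0],[0,0,0]],[[0,0,0],[0,0,0]],[[0,0,0],[0,0,0]],[[0,0,0],[0,0,0]],[[0,0,0],[0,0,0]]]' 45; python3 -m creep '[[[0,0,-1],[0,0,0]],[[0,0,-2],[0,0,0]],[[0,0,-2.5],[0,0,0]],[[0,0,-2.5],[0,0,0]],[[0,0,-2.5],[0,0,0]],[[0,0,-1.5],[0,0,0]],[[0,0,0],[0,0,0]],[[0,0,0],[0,0,0]]]';  python3 -c "
from h import *
goto(.5746,-.0925,.18,125)
c=shot('wrist','w14.png');cv2.imwrite('pics/w14z.png',cv2.resize(c['img'][100:300,170:430,::-1],None,fx=3,fy=3,interpolation=cv2.INTER_CUBIC))"
```

```text
t: 26.82
tool_pos: [0.5315, 0.1196, 0.2161]
orientation: [0.131, -3.136, 0.0]
force: [-9.4, -1.5, 7.1]
opening: 0.0197
t: 27.07
tool_pos: [0.5317, 0.1197, 0.2161]
orientation: [0.131, -3.135, 0.0]
force: [-11.2, -1.2, 9.0]
opening: 0.0197
t: 27.48
tool_pos: [0.5328, 0.1197, 0.2164]
orientation: [-0.131, 3.138, 0.0]
force: [0.2, -0.8, -0.7]
opening: 0.0411
t: 28.15
tool_pos: [0.533, 0.1198, 0.3377]
orientation: [-0.131, 3.136, 0.0]
force: [-0.9, -0.3, -0.6]
opening: 0.0417
t 28.15 grip [0.5335 0.1198 0.1704] yaw 94.77 q6 -87.5 F [-0.9 -0.3 -0.6] op 0.0417
total shift cm [ -2.38  -21.5    -0.952] turn [ -0.04   0.17 -30.23] rows 6 per row [-0.397 -3.583 -0.159] [-0.006  0.029 -5.038]
```

View pics/w14z.png

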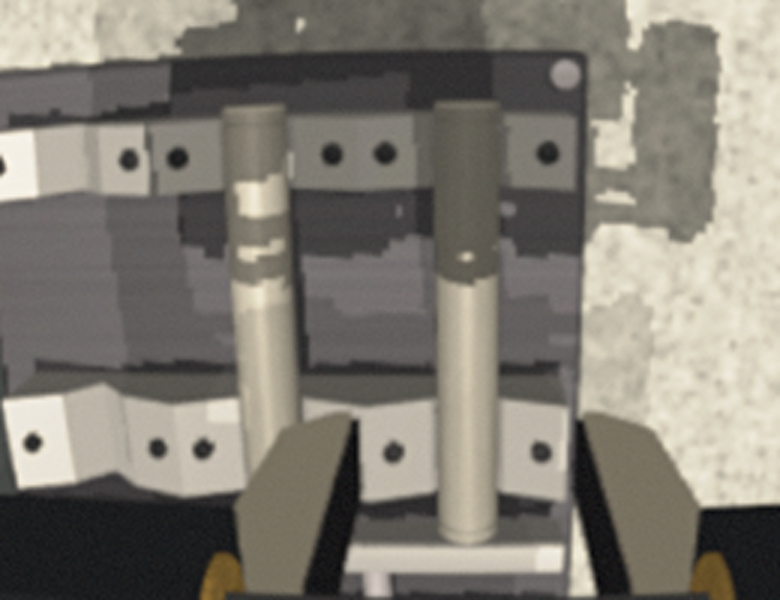

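```bash
python3 -m creep '[[[-0.3,-2.69,-0.1],[0,0,0]],[[-0.3,-2.69,-0.1],[0,0,0]],[[-0.3,-2.69,-0.1],[0,0,0]],[[-0.3,-2.69,-0.1],[0,0,0]],[[-0.3,-2.69,-0.1],[0,0,0]],[[-0.3,-2.69,-0.1],[0,0,0]],[[-0.3,-2.69,-0.1],[0,0,0]],[[-0.3,-2.69,-0.1],[0,0,0]],[[0,0,0],[0,0,6]],[[0,0,0],[0,0,7]],[[0,0,0],[0,0,7]]]'; python3 -m creep '[[[0,0,0],[0,0,7]],[[0,0,0],[0,0,7]],[[0,0,0],[0,0,7]],[[0,0,0],[0,0,7]],[[0,0,0],[0,0,7]],[[0,0,0],[0,0,7]],[[0,0,0],[0,0,7]],[[0,0,0],[0,0,7]],[[0,0,0],[0,0,7]],[[0,0,0],[0,0,7]],[[0,0,0],[0,0,7]],[[0,0,0],[0,0,7]]]';  python3 -m creep '[[[0,0,0],[0,0,7]],[[0,0,0],[0,0,7]],[[0,0,0],[0,0,7]],[[0,0,0],[0,0,7]],[[0,0,0],[0,0,7]],[[0,0,0],[0,0,7]],[[0,0,0],[0,0,4]],[[0,0,0],[0,0,0]],[[0,0,0],[0,0,0]]]'; python3 -c "
from h import *
goto(.5746,-.093,.0705,-55.1)
c=shot('wrist','w15.png')
c=shot('top','t15.png')
cv2.imwrite('pics/t15z.png',cv2.resize(c['img'][145:265,210:410,::-1],None,fx=4,fy=4,interpolation=cv2.INTER_CUBIC))"
```

```text
t: 29.12
tool_pos: [0.5738, -0.0934, 0.3418]
orientation: [-0.427, -3.109, -0.001]
force: [-0.3, 0.6, -0.4]
opening: 0.0419
t: 30.12
tool_pos: [0.5738, -0.0926, 0.3418]
orientation: [-2.397, -2.026, 0.003]
force: [-0.6, -0.2, 0.3]
opening: 0.0421
t: 30.87
tool_pos: [0.5739, -0.0926, 0.3425]
orientation: [-2.995, -0.942, 0.004]
force: [0.1, -0.6, -0.3]
opening: 0.0419
t 30.87 grip [ 0.5735 -0.0925  0.1752] yaw -55.08 q6 40.9 F [ 0.1 -0.6 -0.3] op 0.0419
total shift cm [ 0.052  0.091 10.467] turn [-0.12  0.11  0.02] rows 3 per row [0.017 0.03  3.489] [-0.041  0.036  0.006]
```

View pics/w15.png

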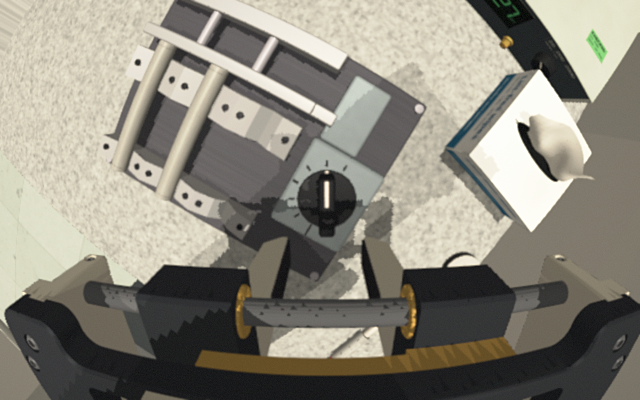

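View pics/t15z.png

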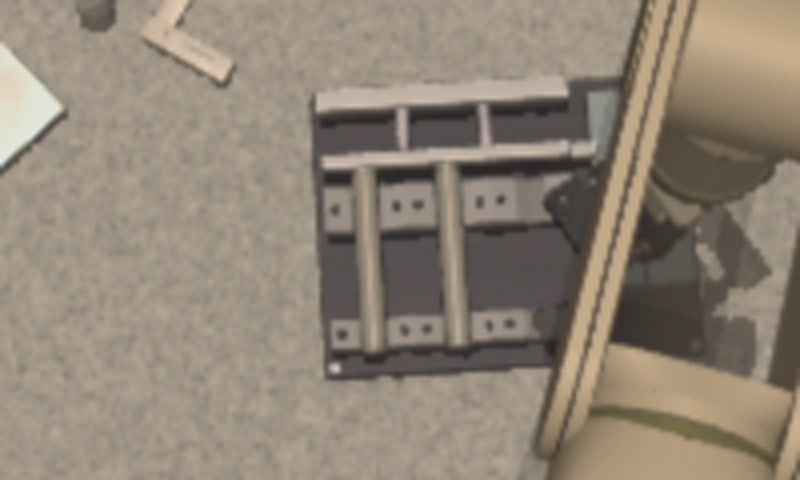

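Both rods lie in grooves 1 and 2 with their ends on the bar, which is unmoved. Next I grip the dial and turn it back 150°.

```bash
python3 -m creep '[[[0.01,0.02,2],[0,0,0]],[[0.01,0.02,2.2],[0,0,0]],[[0.01,0.02,2.2],[0,0,0]],[[0.01,0.02,2],[0,0,0]],[[0,0,1.5],[0,0,0]],[[0,0,0.4],[0,0,0]],[[0,0,0],[0,0,0]],[[0,0,0],[0,0,0]]]'; python3 -c "
from h import *
goto(.5746,-.093,.0705,-55.1)"; python3 -m creep '[[[0,0,0],[0,0,0]],[[0,0,0],[0,0,0]],[[0,0,0],[0,0,0]],[[0,0,0],[0,0,0]],[[0,0,0],[0,0,0]]]' 0 60
```

```text
t: 31.63
tool_pos: [0.5754, -0.0932, 0.2418]
orientation: [2.998, 0.94, 0.0]
force: [-0.4, 0.3, 0.0]
opening: 0.0417
t 31.63 grip [ 0.5755 -0.0932  0.0745] yaw -55.19 q6 40.9 F [-0.4  0.3  0. ] op 0.0417
total shift cm [-0.055 -0.063  0.395] turn [ 0.01 -0.01 -0.09] rows 1 per row [-0.055 -0.063  0.395] [ 0.012 -0.009 -0.086]
t: 32.05
tool_pos: [0.5751, -0.0926, 0.2418]
orientation: [-2.997, -0.939, -0.0]
force: [-5.5, 5.6, 17.5]
opening: 0.0133
```

```bash
python3 -m creep '[[[0,-0.1,-0.2],[0,0,0]],[[0,0,0],[0,0,0]],[[0,0,0],[0,0,0]]]';  python3 -m creep '[[[0,0,0],[0,0,-5]],[[0,0,0],[0,0,-5]],[[0,0,0],[0,0,-5]],[[0,0,0],[0,0,-5]],[[0,0,0],[0,0,-5]],[[0,0,0],[0,0,-5]],[[0,0,0],[0,0,0]]]'
```

```text
t: 32.3
tool_pos: [0.5747, -0.0923, 0.242]
orientation: [2.998, 0.939, 0.001]
force: [8.0, 0.7, -12.7]
opening: 0.0134
t: 32.88
tool_pos: [0.5747, -0.0923, 0.242]
orientation: [2.648, 1.69, 0.001]
force: [7.0, -0.5, -12.6]
opening: 0.0135
```

```bash
python3 -m creep '[[[0.02,0.06,0.08],[0,0,0]],[[0,0,0],[0,0,-5]],[[0,0,0],[0,0,-5]],[[0,0,0],[0,0,-5]],[[0,0,0],[0,0,-5]],[[0,0,0],[0,0,-5]],[[0,0,0],[0,0,-5]],[[0,0,0],[0,0,-5]],[[0,0,0],[0,0,-5]],[[0,0,0],[0,0,-5]],[[0,0,0],[0,0,-5]],[[0,0,0],[0,0,-5]]]'; python3 -m creep '[[[0,0,0],[0,0,-5]],[[0,0,0],[0,0,-5]],[[0,0,0],[0,0,-5]],[[0,0,0],[0,0,-5]],[[0,0,0],[0,0,-5]],[[0,0,0],[0,0,-5]],[[0,0,0],[0,0,-5]],[[0,0,0],[0,0,-5]],[[0,0,0],[0,0,0]]]';python3 -c "
from h import *
goto(.5746,-.093,.0705,94.9)
c=shot('wrist','w16.png')"
```

```text
t: 33.88
tool_pos: [0.5748, -0.0922, 0.242]
orientation: [-1.57, -2.719, 0.001]
force: [-0.5, -0.6, -2.8]
opening: 0.0135
t: 34.63
tool_pos: [0.5747, -0.0924, 0.242]
orientation: [-0.546, -3.092, 0.0]
force: [-2.3, -0.3, -3.0]
opening: 0.0143
t 34.63 grip [ 0.5744 -0.0923  0.0747] yaw 69.98 q6 -84.1 F [-2.3 -0.3 -3. ] op 0.0143
total shift cm [-0.01  -0.064  0.417] turn [  0.    -0.11 -24.92] rows 4 per row [-0.002 -0.016  0.104] [ 1.000e-03 -2.700e-02 -6.231e+00]
```

View pics/w16.png

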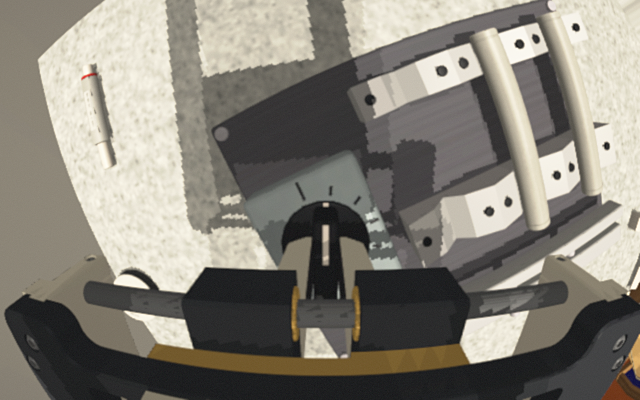

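Just past position 1 (short mark at (330,190), long mark at (299,188)). 25° remain.

```bash
python3 -m creep '[[[0,0,0],[0,0,-5]],[[0,0,0],[0,0,-5]],[[0,0,0],[0,0,-5]],[[0,0,0],[0,0,-5]],[[0,0,0],[0,0,-5]],[[0,0,0],[0,0,0]],[[0,0,0],[0,0,0]]]'; python3 -c "
from h import *
goto(.5746,-.093,.0705,94.9)"; python3 -m creep '[[[0,0,0],[0,0,0]],[[0,0,0],[0,0,0]],[[0,0,0],[0,0,0]],[[0,0,0],[0,0,0]],[[0,0,0],[0,0,0]]]' 45;python3 -m creep '[[[0,0,-1],[0,0,0]],[[0,0,-2],[0,0,0]],[[0,0,-2.5],[0,0,0]],[[0,0,-2.5],[0,0,0]],[[0,0,-2.5],[0,0,0]],[[0,0,-1.5],[0,0,0]],[[0,0,0],[0,0,0]],[[0,0,0],[0,0,0]]]'; python3 -c "
from h import *
goto(.5746,-.093,.0705,94.9)
c=shot('wrist','w17.png')
c=shot('top','t17.png')
cv2.imwrite('pics/t17z.png',cv2.resize(c['img'][145:265,210:410,::-1],None,fx=4,fy=4,interpolation=cv2.INTER_CUBIC))"
```

```text
t: 35.27
tool_pos: [0.5747, -0.0925, 0.242]
orientation: [0.123, -3.137, -0.0]
force: [-4.3, -0.4, -1.5]
opening: 0.0138
t 35.27 grip [ 0.5744 -0.0924  0.0747] yaw 94.49 q6 -108.7 F [-4.3 -0.4 -1.5] op 0.0138
total shift cm [ 0.016 -0.054  0.417] turn [ 0.01 -0.11 -0.41] rows 1 per row [ 0.016 -0.054  0.417] [ 0.011 -0.109 -0.409]
t: 35.68
tool_pos: [0.5756, -0.0924, 0.2429]
orientation: [-0.13, 3.138, -0.0]
force: [0.3, -0.0, -0.1]
opening: 0.0404
t: 36.35
tool_pos: [0.5756, -0.0925, 0.3641]
orientation: [-0.13, 3.136, -0.001]
force: [-0.1, 0.3, -0.6]
opening: 0.0419
t 36.35 grip [ 0.5761 -0.0926  0.1968] yaw 94.76 q6 -108.9 F [-0.1  0.3 -0.6] op 0.0419
total shift cm [ 0.144 -0.028 12.628] turn [-0.06  0.17 -0.14] rows 4 per row [ 0.036 -0.007  3.157] [-0.015  0.042 -0.035]
```

View pics/w17.png

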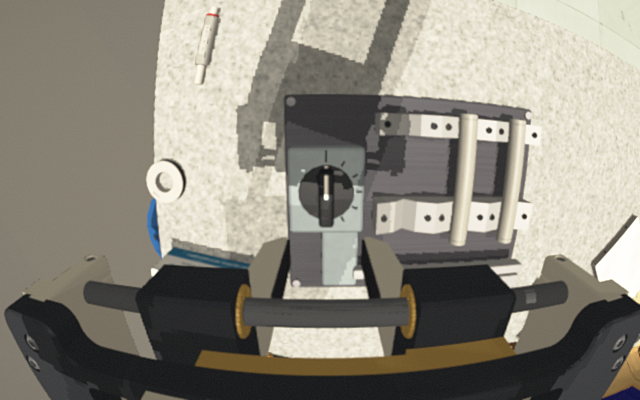

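View pics/t17z.png

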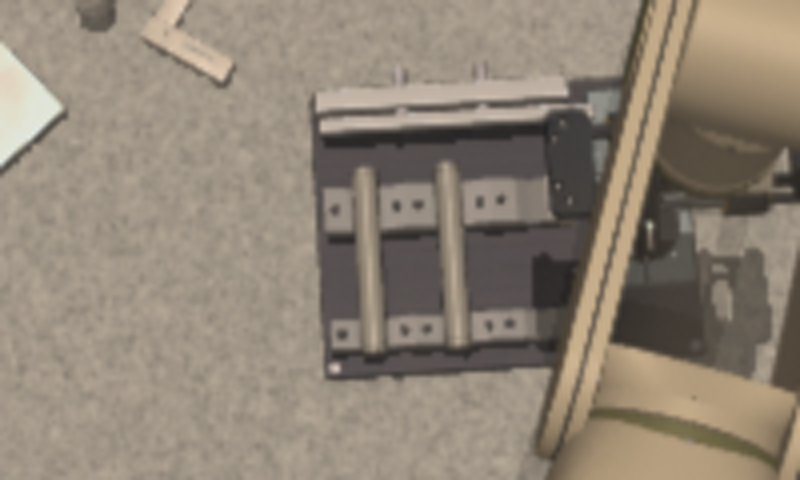

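Run:
```python
from h import *
c=read_camera('top'); b=dict(np.load('pics/t15.npz'))
d=np.abs(c['img'].astype(int)-b['img']).max(2)[182:236,292:330]; print('rod area change max, count>40:',d.max(),(d>40).sum())
w=dict(np.load('pics/w17.npz')); W=lambda u,v: onz(*fray(w,u,v),.047)
for a,e in [((468,115),(458,244)),((517,119),(506,241))]: 
    m=(W(*a)+W(*e))/2; print('rod centre fixture',wf(m).round(4),np.linalg.norm(W(*a)-W(*e)).round(4))
print(close_job())
```

```text
rod area change max, count>40: 111 137
rod centre fixture [-0.0149  0.0075] 0.1401
rod centre fixture [-0.0161  0.0714] 0.141
the job is handed in; nothing more can be done
None
```

I set the dial to 5, laid both rods in grooves, pushed them against the bar, clicked the dial back to 0 and handed the job in. No verdict came back.

**What I did:**
- The dial started on 1. Only two rods were on the worktop.
- One rod went into the middle groove and the other into the left groove. I pushed each with a light 12 N grip until the wrist force rose to about 11–12 N at the bar, from a sliding force of about 2–3 N.
- I released both rods, turned the dial back to 0 and lifted the gripper clear.

**Last checks:**
- **Dial:** in the wrist picture it points at the long zero mark. The bar has gone back and stands clear of the rods.
- **Rods:** by eye, the top picture shows both rods straight in their grooves and in the same place before and after the bar went back.
- **Bystanders:** the square, plug gauge and setting ring were never touched.

**Checks that disagreed:**
- My last wrist measurement puts the rod centres 3–4 mm short of the nominal point along the groove and about 3 mm to its right. Both rods measured 140–141 mm, although they are 144 mm long. I put this down to camera and fixture-pose error, because the force rise and the pictures showed both rods against the bar. I did not confirm it independently.
- The pixel comparison of the rod area was not clean: 137 pixels changed by more than 40 levels. I think that is the bar leaving the view and shadows moving, but I did not separate the two.

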